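# Get the marbling comb out from behind the inks

### The arm

A 7-joint arm with a two-finger parallel gripper is mounted at the origin on the work surface. World frame = base frame: x ahead of the robot, y to its left, z up, the work surface at z = 0. Lengths are in m, angles in rad, forces in N, time in s.
With the tool pointing down it reaches from about 0.4 to 0.875 m from the base axis. Payload 6.5 kg.
Tool frame: the origin (TCP) lies at the very end of the fingers, on their centre line; the grasp point (between the pads) lies 19 mm behind it; z points along the fingers, y is the direction in which the jaws open and shut (so a half turn about z gives the same grasp; the last joint's range is limited). The gripper opens to 85 mm and grips with 20 to 120 N. Pads are 22 mm wide; open, the fingers measure 114 mm over their backs; the gripper's body (76 mm by 85 mm) begins 54 mm behind the grasp point. The pads swing forward as they close: fully open they stand 13 mm farther back than shut.
Start: joints at [-1.186, 0.536, -0.004, 1.538, 0.003, 1.067, -0.071], TCP at [0.283, 0.585, 0.198] pointing down, gripper open.
Joint ranges: [-2.7, 2.7], [-0.37, 2.16], [-1.27, 1.26], [0.24, 2.4], [-1.31, 4.45], [0.19, 1.91], [-2.76, 2.76]. Speed limits (rad/s): [2.39, 2.39, 3.14, 3.14, 3.14, 3.14, 3.14].

### API

Orientations are given as a unit quaternion [x, y, z, w].
In Python, from plant import r gives the robot as it stands.
- The arm moves only by the tool step_arm, never from a script. Its argument "moves" is a list of rows, each an object with "linear": the shift along the tool's x, y, z in m, a list of three; "turn": the turn, a rotation vector about the tool's x, y, z in rad, a list of three. A call has 1 to 10 rows; each row shifts and turns the commanded pose from where the row before left it, along the tool's axes as they then stand; what a row does not reach is not made up. A row lasts 1/10 s, in which the tool goes at most 50 mm and 8.59 degrees, less where a joint would pass 70% of its speed; a pose out of reach is approached as far as the arm can. A call is refused whole if a number of a shift passes 0.05 or a number of a turn 0.15, either way. A call with a gripper value outside its range is refused whole. "grip" is the finger opening in m, from 0 to 0.0854, set as the call begins (left out, the last holds). The fingers move at their own pace and stop on an object; "squeeze" is the grip in N (left out, the last holds). Time passes only in rows, so rows that do not move let the fingers close. It gives the time, the measured TCP pose, the force and the opening at its end, in the units of the state.
- r.get_state(): the state, without advancing time (a new reading comes with each control period).
- r.snapshot(name): name is "side" or "top" or "wrist"; returns the picture (384x512x3 uint8, red, green, blue); there is no depth.
- r.camera_model(name): a dict with "fovy" (degrees; the focal length in pixels is half the picture's height over the tangent of half this angle, whatever the lens; pixels are square), "cx", "cy" (the principal point, pixels), "R" (3x3) and "t" (3): a world point X has camera coordinates R X + t. Camera axes: x right, y down, z forward; pixel columns grow to the right and rows downward; lengths in m; the calibration is good to about 2 mm. The wrist camera is an equidistant fisheye: a pixel r from the principal point sees the ray r / f radians off the axis. A picture is of the moment at which its call begins: read the wrist's pose just before it. camera_model takes no time and is no camera call; for the wrist camera it gives the pose at the moment of the call.
- r.close_job(): hands the job in, once; it reports no verdict.
The state is a dict: "clock": time; "joint_pos": joint angles; "qd": joint speeds; "tau": joint torques, N m; "ee_pos": TCP position; "tcp_rot": TCP orientation; "contact_force": force on the tool from outside, world axes, zero at the start; "wrist_torque": the same for the moment, N m; "opening": finger opening in m.
Only numpy, scipy, OpenCV 4.12 (cv2) and the standard library are available. Lean on these libraries where they do the work, as an engineer would, in place of code of your own. Each camera call takes 0.05 s, during which the arm holds its last target. There are 200 camera calls.

### The job

Get the marbling comb ready: first move the two ink bottles and the jar that stand in front of it off the ink stand and onto the cardboard mat, upright, while the comb stays on its saddles. Then lift the comb out and lay it pins down across the middle of the empty tub, parallel to the tub's short sides, its bar resting on both long rims. Leave the comb there and put the three containers back upright on the stand, each in the very place where it stood at the start; knock nothing over and leave the ink dish alone.

Things in the scene. Friction and masses are not known exactly. Their poses are not given: they have to be found in the camera images.
- round_bottle: Tall white round ink bottle, loose, 0.16 kg nominal: body 48 mm diameter up to 72 mm, conical shoulder to 84 mm, black cap 30 mm diameter from 84 to 114 mm (the top). A good grasp is on the cap from above. Origin: centre of the underside; z up along the bottle.
- square_bottle: White square ink bottle, loose, 0.17 kg nominal: body 46 x 46 mm up to 64 mm, stepped shoulder 34 x 34 mm to 70 mm, round black cap 32 mm diameter from 70 to 102 mm (the top). A good grasp is on the cap from above. Origin: centre of the underside; x and y across the flat sides, z up.
- jar: Squat white round jar, loose, 0.20 kg nominal: body 54 mm diameter up to 60 mm, black lid 56 mm diameter from 60 to 85 mm (the top). Grasp it by the lid. Origin: centre of the underside; z up.
- comb: Marbling comb, loose, 0.12 kg nominal: a straight pale wooden bar 220 mm long (its y axis), 16 mm wide (x) and 22 mm high (z up), with ten steel pins of 4 mm diameter and 26 mm length below the bar's middle (they span 112 mm). Origin: centre of the bar's underside, so the bar is from z = 0 to 22 mm, the pins hang to -26 mm. At the start it lies pins down on the stand's two saddles, behind the containers. Grip the bar at its middle across its 16 mm width.
- stand: Fixed wooden ink stand: board 120 mm (x) x 280 mm (y) x 10 mm thick, front (-x) towards the robot. Origin: centre of its underside. Dark wood; three pale cork inlay discs of 66 mm diameter at x = -26 mm, y = -88, 0 and +88 mm mark the standing places (surface z = 10 mm); at the start one container stands on each, in any order. Two saddle blocks at x = +26 mm, y = -100 and +100 mm (30 x 24 mm, top at z = 46 mm) carry the comb; between them there is free space around the bar.
- mat: Fixed cardboard mat, 230 mm (x) x 130 mm (y) x 3 mm thick, the side area for the containers; to the left or the right of the stand. Origin: centre of its underside.
- tub: Fixed empty open plastic marbling tub on the other side: 200 mm (x) x 150 mm (y) over its walls, 65 mm high, walls 4 mm, white rim bands to 164 mm across y. Its long sides run along its x axis, its short sides along its y axis. Origin: centre of its underside. The comb lies across with its y axis along the tub's y axis (either way round), its bar's underside 65 mm above the tub's origin.
- dish: Small white ceramic ink dish (bowl 76 mm diameter, 26 mm high), a loose bystander in front of the stand; leave it alone. Origin: centre of its underside.

How it is judged:
On the way, in this order (a step that is already met when the one before it is completed fails the run):
1. all three containers stand released on the mat while the comb is still within 20 mm of its start on the saddles (x of round_bottle in the frame of mat between -0.115 and 0.115 m and y of round_bottle in the frame of mat between -0.065 and 0.065 m and z of each of round_bottle, square_bottle, jar in the frame of mat below 0.012 m and angle between each of round_bottle, square_bottle, jar's own z axis and vertical below 0.15 rad and x of square_bottle in the frame of mat between -0.115 and 0.115 m and y of square_bottle in the frame of mat between -0.065 and 0.065 m and x of jar in the frame of mat between -0.115 and 0.115 m and y of jar in the frame of mat between -0.065 and 0.065 m and linear speed of each of round_bottle, square_bottle, jar below 0.02 m/s and angular speed of each of round_bottle, square_bottle, jar below 0.2 rad/s and contact force between each of round_bottle, square_bottle, jar and the fingers below 0.05 N and distance of comb from where it was at the start of the episode below 0.02 m), for 0.2 s.
2. the comb lies released across the middle of the tub while the containers are still on the mat (x of comb in the frame of tub between -0.015 and 0.015 m and y of comb in the frame of tub between -0.015 and 0.015 m and angle between the y axis of comb and the y axis of tub, either way round below 0.15 rad and angle between comb's own z axis and vertical below 0.1 rad and z of comb in the frame of tub between 0.06 and 0.07 m and linear speed of comb below 0.02 m/s and angular speed of comb below 0.2 rad/s and contact force between comb and the fingers below 0.05 N and x of round_bottle in the frame of mat between -0.115 and 0.115 m and y of round_bottle in the frame of mat between -0.065 and 0.065 m and z of each of round_bottle, square_bottle, jar in the frame of mat below 0.012 m and angle between each of round_bottle, square_bottle, jar's own z axis and vertical below 0.15 rad and x of square_bottle in the frame of mat between -0.115 and 0.115 m and y of square_bottle in the frame of mat between -0.065 and 0.065 m and x of jar in the frame of mat between -0.115 and 0.115 m and y of jar in the frame of mat between -0.065 and 0.065 m), for 0.2 s.
At the end, for the whole second after the job is handed in: Comb at rest pins down across the tub: within 15 mm of its middle each way, 0.15 rad of its y axis, level to 0.1 rad, underside 60-70 mm above the tub's base. Bottles and jar upright (0.1 rad), at rest, each within 15 mm of its starting place. All released (x of comb in the frame of tub between -0.015 and 0.015 m and y of comb in the frame of tub between -0.015 and 0.015 m and angle between the y axis of comb and the y axis of tub, either way round below 0.15 rad and angle between each of comb, round_bottle, square_bottle, jar's own z axis and vertical below 0.1 rad and z of comb in the frame of tub between 0.06 and 0.07 m and linear speed of each of comb, round_bottle, square_bottle, jar below 0.02 m/s and angular speed of each of comb, round_bottle, square_bottle, jar below 0.2 rad/s and contact force between each of comb, round_bottle, square_bottle, jar and the fingers below 0.05 N and distance of each of round_bottle, square_bottle, jar from where it was at the start of the episode below 0.015 m); the robot touches nothing.
It fails at once if a container is knocked over (tilted more than 0.8 rad) (angle between any of round_bottle, square_bottle, jar's own z axis and vertical above 0.8 rad).
It fails at once if the dish is moved more than 25 mm (distance of dish from where it was at the start of the episode above 0.025 m).
It also fails if it takes over 131 s, if anything falls off the work surface, if the arm or the gripper's body presses on something with over 40 N, if the wrist force passes 120 N, or if a joint passes its speed limit or range.

## Working session

There is one attempt and no reset: what is moved stays moved. The work goes in short steps, Python scripts to look and compute and a tool call to move; the robot and the scene stay as the last step left them, time stands still between calls to the robot, and variables do not carry over. Pictures are saved under pics/ and viewed, about 12 in all and at most 16, crops included, and the job is handed in when it is done.

Besides the shell and the picture viewer there is one more tool, called after ">>>" by a JSON object that holds its "api" and its "payload". step_arm: Moves the arm, as the interface text tells. Its arguments: {"type":"object","properties":{"moves":{"type":"array","items":{"type":"object","properties":{"linear":{"type":"array","items":{"type":"number"}},"turn":{"type":"array","items":{"type":"number"}}}}},"grip":{"type":"number"},"squeeze":{"type":"number"}},"required":["moves"]}

```bash
ls; mkdir -p pics; python3 - <<'E'
from plant import r
import cv2
s=r.get_state()
print(s['clock'],s['ee_pos'],s['tcp_rot'],s['opening'])
for n in ['top','side']:
    m=r.camera_model(n);print(n,m)
    cv2.imwrite(f'pics/{n}0.png',r.snapshot(n)[:,:,::-1])
E
```

```text
pics
0.0 [0.28291294 0.58443673 0.19681333] [ 2.23453603e-01  9.74714176e-01 -8.63157248e-04 -1.31375202e-04] 0.08552652451513042
top {'fovy': 49.880136796144825, 'cx': 255.27675896363885, 'cy': 196.31180516309553, 'R': array([[-0.02733239, -0.9995684 ,  0.01076856],
       [-0.98192732,  0.02482871, -0.18762269],
       [ 0.18727434, -0.01570212, -0.98218214]]), 't': array([0.0068931 , 0.55445394, 1.12824529])}
side {'fovy': 45.274457513914015, 'cx': 262.7252512249558, 'cy': 190.36146477328603, 'R': array([[ 0.76156817, -0.64775853, -0.02056225],
       [-0.44658422, -0.50152695, -0.74096778],
       [ 0.46965568,  0.57348026, -0.6712257 ]]), 't': array([-0.43207238,  0.29232638,  0.96539203])}
```

View pics/top0.png

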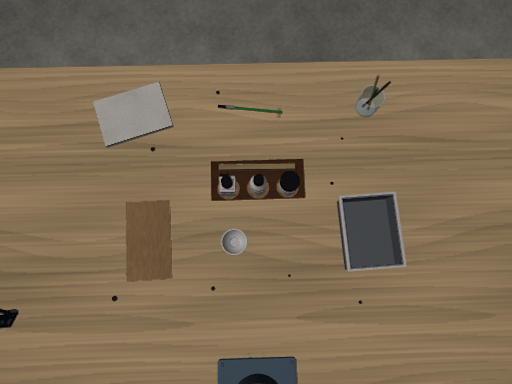

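View pics/side0.png

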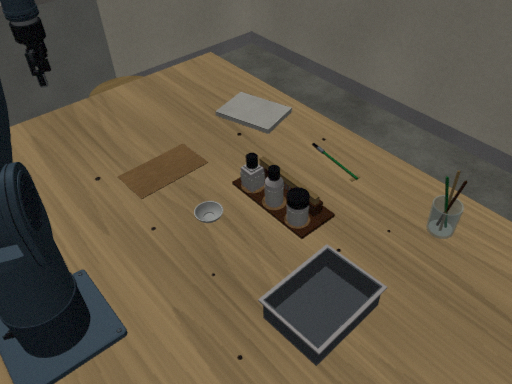

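The top view shows, from left to right, the square bottle (227,181), round bottle (258,181) and jar (289,180). The mat is at (149,240), the tub at (372,232) and the dish at (234,242). The side view shows the same arrangement. Next I'll measure positions by colour masks and rays.

```bash
cat > h.py <<'E'
from plant import r
import numpy as np, cv2
from scipy.spatial.transform import Rotation as Ro
def ray(m,px,h=384):
    f=h/2/np.tan(np.radians(m['fovy'])/2); R=np.array(m['R']);t=np.array(m['t'])
    p=np.atleast_2d(px).astype(float)-[m['cx'],m['cy']]
    if m.get('fish'):
        rr=np.linalg.norm(p,axis=1,keepdims=True); th=rr/f
        d=np.hstack([p/np.maximum(rr,1e-9)*np.sin(th),np.cos(th)])
    else: d=np.hstack([p/f,np.ones((len(p),1))])
    return -R.T@t, d@R
def plane(m,px,z):
    o,d=ray(m,px); return o+d*((z-o[2])/d[:,2])[:,None]
def proj(m,X):
    f=192/np.tan(np.radians(m['fovy'])/2); c=np.atleast_2d(X)@np.array(m['R']).T+m['t']
    if m.get('fish'):
        q=np.linalg.norm(c[:,:2],axis=1,keepdims=True); th=np.arctan2(q,c[:,2:])
        return f*th*c[:,:2]/q+[m['cx'],m['cy']]
    return f*c[:,:2]/c[:,2:]+[m['cx'],m['cy']]
def wrist():
    m=r.camera_model('wrist');m['fish']=True
    return m,r.snapshot('wrist')
def blobs(mask,amin=30):
    n,l,s,c=cv2.connectedComponentsWithStats(mask.astype(np.uint8))
    return [(i,s[i],c[i],l==i) for i in range(1,n) if s[i][4]>=amin]
E
python3 - <<'E'
from h import *
im=cv2.imread('pics/top0.png');m=r.camera_model('top')
hsv=cv2.cvtColor(im,cv2.COLOR_BGR2HSV)
for p in [(149,240),(180,300),(220,195),(290,165),(227,180),(289,178),(372,232),(255,166)]:print(p,hsv[p[1],p[0]])
def rect(mask,z,x0,y0,x1,y1,nm):
    k=np.zeros(mask.shape,bool);k[y0:y1,x0:x1]=mask[y0:y1,x0:x1]
    ys,xs=np.nonzero(k)
    b=max(blobs(k),key=lambda b:b[1][4]); ys,xs=np.nonzero(b[3])
    P=plane(m,np.c_[xs,ys],z)[:,:2]
    c,s,a=cv2.minAreaRect((P*1000).astype(np.float32)); print(nm,np.round(c,1),np.round(s,1),round(a,2),len(xs))
V=hsv[...,2].astype(int);S=hsv[...,1].astype(int)
rect((V<135)&(S>60),.003,115,190,185,290,'mat')
rect((V<90)&(S>60)|(V<70),.01,200,150,315,205,'stand')
rect((S<60),.065,330,185,412,280,'tub')
for x0,x1,z in [(215,240,.112),(247,270,.124),(275,305,.095)]:
    k=np.zeros(V.shape,bool);k[168:200,x0:x1]=(V<45)[168:200,x0:x1]&(S<60)[168:200,x0:x1]
    for b in blobs(k,15):print('cap',b[1],plane(m,b[2],z))
E
```

```text
(149, 240) [ 16 118 108]
(180, 300) [ 17  94 135]
(220, 195) [15 71 72]
(290, 165) [ 18 110 114]
(227, 180) [110  43  18]
(289, 178) [130  64  12]
(372, 232) [108  18  72]
(255, 166) [ 18 112 114]
mat [442.7 303.5] [239.9 202.7] 1.33 4442
stand [615.1 -16.6] [121.5 279.5] 0.37 2687
tub [ 446.9 -326.8] [212.9 172.1] 3.1 4634
cap [221 176  12  13  76] [[0.58589106 0.0708717  0.112     ]]
cap [254 174  10  12  74] [[ 0.58635004 -0.01710667  0.124     ]]
cap [280 172  20  20 225] [[ 0.58624519 -0.10240071  0.095     ]]
```

>>> {"api": "step_arm", "payload": {"moves": [{"turn":[0,0,-0.1127]},{"turn":[0,0,-0.1127]},{"turn":[0,0,-0.1127]},{"turn":[0,0,-0.1126]},{"linear":[-0.03,0,-0.03]},{"linear":[-0.03,-0.02,-0.03]},{"linear":[-0.03,-0.03,-0.03]}]}}

```text
$.moves[0]: bad value
```

```bash
python3 - <<'E'
from h import *
im=cv2.imread('pics/top0.png');m=r.camera_model('top')
P=plane(m,[(126,201),(170,200),(172,279),(127,281)],.003);print(P.round(3),P.mean(0))
print('dish',plane(m,(234,242),.02))
print(proj(m,[[.44,.3,0]]))
s=r.get_state();print(s['clock'],s['ee_pos'],s['tcp_rot'])
m,_=wrist();R=m['R'];print(m['fovy'],-R.T@m['t'],R[2])
E
```

```text
[[0.559 0.375 0.003]
 [0.559 0.245 0.003]
 [0.329 0.237 0.003]
 [0.327 0.365 0.003]] [0.44348923 0.30544985 0.003     ]
dish [[0.42839343 0.05664258 0.02      ]]
[[150.85360997 240.76969471]]
0.1 [0.28295033 0.58452238 0.19689452] [ 2.23451345e-01  9.74714782e-01 -7.60333026e-04 -1.13703429e-04]
65.70646984690485 [0.20823858 0.61910784 0.37324328] [ 0.28880593 -0.14145184 -0.94688041]
```

>>> {"api": "step_arm", "payload": {"moves": [{"linear":[0,0,0],"turn":[0,0,-0.1127]},{"linear":[0,0,0],"turn":[0,0,-0.1127]},{"linear":[0,0,0],"turn":[0,0,-0.1127]},{"linear":[0,0,0],"turn":[0,0,-0.1126]},{"linear":[-0.02,0,-0.03],"turn":[0,0,0]},{"linear":[-0.02,-0.03,-0.03],"turn":[0,0,0]},{"linear":[-0.02,-0.04,-0.02],"turn":[0,0,0]},{"linear":[-0.02,-0.04,0],"turn":[0,0,0]},{"linear":[-0.02,-0.04,0],"turn":[0,0,0]},{"linear":[-0.02,-0.04,0],"turn":[0,0,0]}]}}

```text
clock: 1.15
ee_pos: [0.4037, 0.3932, 0.2777]
tcp_rot: [0.0, 1.0, -0.0, 0.0]
contact_force: [1.2, 0.3, -0.7]
opening: 0.0857
```

>>> {"api": "step_arm", "payload": {"moves": [{"linear":[-0.01,-0.04,0],"turn":[0,0,0]},{"linear":[-0.01,-0.04,0],"turn":[0,0,0]},{"linear":[-0.01,-0.04,0],"turn":[0,0,0]},{"linear":[-0.01,-0.04,0],"turn":[0,0,0]},{"linear":[-0.01,-0.04,0],"turn":[0,0,0]},{"linear":[-0.01,-0.04,0],"turn":[0,0,0]},{"linear":[-0.01,-0.04,0],"turn":[0,0,0]},{"linear":[-0.01,-0.04,0],"turn":[0,0,0]},{"linear":[-0.01,-0.04,0],"turn":[0,0,0]},{"linear":[0,0,0],"turn":[0,0,0]}]}}

```text
clock: 2.15
ee_pos: [0.4938, 0.0284, 0.2777]
tcp_rot: [0.005, 1.0, -0.001, 0.0]
contact_force: [-0.8, 0.1, -0.4]
opening: 0.0856
```

```bash
python3 - <<'E'
from h import *
s=r.get_state();print(s['clock'],s['ee_pos'],s['tcp_rot'])
m,im=wrist();R=m['R'];print(m['fovy'],m['cx'],m['cy'],-R.T@m['t'],R)
cv2.imwrite('pics/w1.png',im[:,:,::-1]); np.save('w1.npy',m,allow_pickle=True)
E
```

```text
2.15 [0.49384921 0.02837127 0.27774876] [ 4.71340200e-03  9.99987884e-01 -1.39395274e-03  2.68570677e-04]
65.70646984690485 253.06684617330438 195.8629704433943 [0.41070335 0.02802013 0.45406219] [[ 0.00761422  0.99996473 -0.00354565]
 [ 0.94682842 -0.00606901  0.32168169]
 [ 0.32164883 -0.00580648 -0.94684123]]
```

View pics/w1.png

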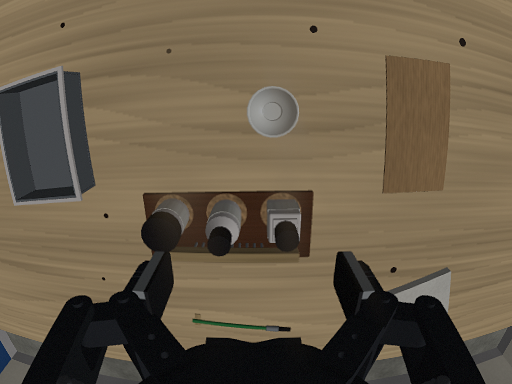

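The wrist view (up = -x, right = +y) shows the jar cap at (162,231), the round bottle's cap at (219,241) and the square bottle's cap at (287,235), with the tub on the left and the mat on the right. Next I'll work out the cap centres.

```bash
cat > caps.py <<'E'
from h import *
C={'jar':(.060,.085,.028),'round':(.084,.114,.015),'square':(.070,.102,.016)}
def cap(m,im,name,c0,z0,rad=28,vmax=48):
    """rgb image; c0 approx world xy of cap; z0 the support height"""
    zb,zt,ra=C[name]; zb+=z0;zt+=z0
    V=im.max(2)
    ph=np.linspace(0,2*np.pi,64); ring=np.c_[np.cos(ph),np.sin(ph)]*(ra*1.35)+c0
    pts=proj(m,np.vstack([np.c_[ring,0*ph+zb],np.c_[ring,0*ph+zt]])).astype(np.int32)
    k=np.zeros(V.shape,np.uint8);cv2.fillConvexPoly(k,cv2.convexHull(pts),1)
    b=max(blobs((V<vmax)&(k>0),10),key=lambda b:b[1][4]); ys,xs=np.nonzero(b[3])
    px=np.c_[xs,ys].astype(float); T=plane(m,px,zt)[:,:2];B=plane(m,px,zb)[:,:2]
    cam=-np.array(m['R']).T@m['t']; u=np.array(c0)-cam[:2]; u/=np.linalg.norm(u); v=np.array([-u[1],u[0]])
    far=(T@u).max()-ra; near=(B@u).min()+ra
    M=plane(m,px,(zt+zb)/2)[:,:2]@v; side=(M.max()+M.min())/2
    print(name,'area',len(xs),'far',(u*far+v*side).round(4),'near',(u*near+v*side).round(4),'width',round(np.ptp(M),4))
    return u*(far+near)/2+v*side
E
python3 - <<'E'
from caps import *
G={'square':(.588,.071),'round':(.588,-.017),'jar':(.588,-.104)}
w=np.load('w1.npy',allow_pickle=True).item()
for m,f in [(w,'w1'),(r.camera_model('top'),'top0'),(r.camera_model('side'),'side0')]:
    im=cv2.imread(f'pics/{f}.png')[:,:,::-1]
    for n in G: print(f,cap(m,im,n,G[n],.01))
E
```

```text
square area 593 far [0.5882 0.0686] near [0.5911 0.0693] width 0.0326
w1 [0.58964049 0.06898071]
round area 571 far [ 0.5883 -0.0178] near [ 0.5912 -0.0186] width 0.0326
w1 [ 0.58975492 -0.01821666]
jar area 1306 far [ 0.5921 -0.1055] near [ 0.593  -0.1061] width 0.0591
w1 [ 0.59253317 -0.10579683]
square area 134 far [0.5942 0.0729] near [0.5911 0.0722] width 0.0294
top0 [0.59263429 0.07252196]
round area 109 far [ 0.59   -0.0169] near [ 0.5927 -0.0171] width 0.0262
top0 [ 0.59133035 -0.0170011 ]
jar area 363 far [ 0.5974 -0.1074] near [ 0.592  -0.1049] width 0.0584
top0 [ 0.59466246 -0.10615997]
square area 161 far [0.5897 0.0686] near [0.5943 0.0746] width 0.0293
side0 [0.59200159 0.07162954]
round area 199 far [ 0.5865 -0.0152] near [ 0.5909 -0.0101] width 0.0383
side0 [ 0.58866539 -0.01265727]
jar area 488 far [ 0.5929 -0.103 ] near [ 0.5935 -0.1024] width 0.0677
side0 [ 0.59319104 -0.1027146 ]
```

>>> {"api": "step_arm", "payload": {"moves": [{"linear":[-0.032,0.014,0.03],"turn":[0,0,-0.009]},{"linear":[-0.032,0.014,0.04],"turn":[0,0,0]},{"linear":[-0.032,0.014,0.04],"turn":[0,0,0]},{"linear":[0,0,0.035],"turn":[0,0,0]},{"linear":[0,0,0],"turn":[0,0,0]}]}}

```text
clock: 2.7
ee_pos: [0.5809, 0.0776, 0.1322]
tcp_rot: [-0.006, 1.0, -0.001, -0.005]
contact_force: [-1.8, 0.6, -0.4]
opening: 0.0854
```

>>> {"api": "step_arm", "payload": {"moves": [{"linear":[0,0,0],"turn":[0,0,0]},{"linear":[0,0,0],"turn":[0,0,0]}]}}

```text
clock: 2.9
ee_pos: [0.5862, 0.0763, 0.1397]
tcp_rot: [-0.004, 1.0, 0.0, 0.002]
contact_force: [0.7, 0.5, -0.5]
opening: 0.085
```

>>> {"api": "step_arm", "payload": {"moves": [{"linear":[-0.004,-0.006,0.01],"turn":[0,0,0.008]},{"linear":[0,0,0.016],"turn":[0,0,0]},{"linear":[0,0,0.016],"turn":[0,0,0]},{"linear":[0,0,0.016],"turn":[0,0,0]},{"linear":[0,0,0],"turn":[0,0,0]},{"linear":[0,0,0],"turn":[0,0,0]},{"linear":[0,0,0],"turn":[0,0,0]}]}}

```text
clock: 3.6
ee_pos: [0.5903, 0.0699, 0.0807]
tcp_rot: [-0.0, 1.0, 0.0, 0.001]
contact_force: [1.2, -1.8, 0.4]
opening: 0.0854
```

Well placed. I'll close the gripper.

>>> {"api": "step_arm", "payload": {"grip": 0.01, "squeeze": 40, "moves": [{"linear":[0,0,0],"turn":[0,0,0]},{"linear":[0,0,0],"turn":[0,0,0]},{"linear":[0,0,0],"turn":[0,0,0]},{"linear":[0,0,0],"turn":[0,0,0]},{"linear":[0,0,0],"turn":[0,0,0]},{"linear":[0,0,0],"turn":[0,0,0]},{"linear":[0,0,0],"turn":[0,0,0]}]}}

```text
clock: 4.3
ee_pos: [0.5892, 0.07, 0.0793]
tcp_rot: [-0.0, 1.0, -0.0, -0.0]
contact_force: [-0.4, -0.0, -0.4]
opening: 0.01
```

```bash
python3 - <<'E'
from h import *
s=r.get_state();print(s['clock'],s['ee_pos'],s['opening'])
w=wrist()[1]; a=r.snapshot('side'); t=r.snapshot('top')
a=cv2.resize(a[120:250,190:390],None,fx=2,fy=2); t=cv2.resize(t[140:240,190:330],None,fx=2.8,fy=2.6)
o=np.zeros((560,800,3),np.uint8);o[:260,:400]=a;o[:260,400:792]=t
o[260:560,:400]=w[84:384,50:450]
cv2.imwrite('pics/c2.png',o[:,:,::-1])
E
```

```text
4.3 [0.58919746 0.06995664 0.07932954] 0.010040961114242186
```

View pics/c2.png

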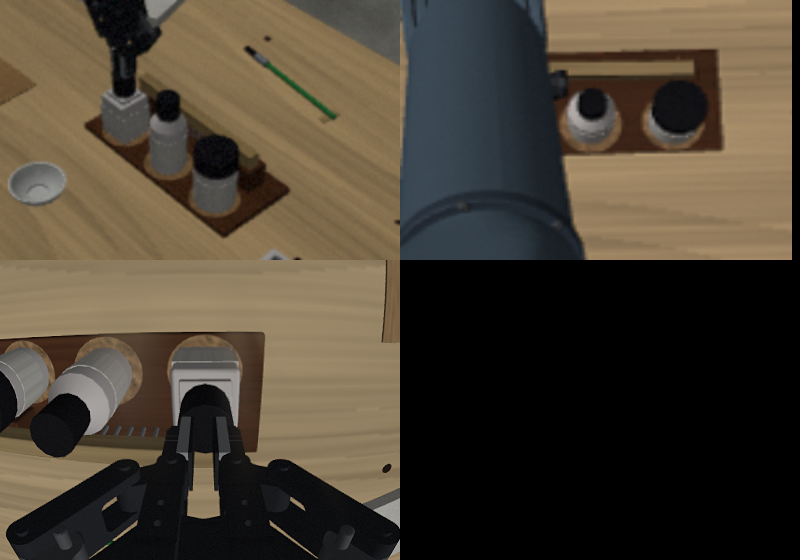

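The composite shows the square bottle upright, with the fingers apparently closed on the far (+x) side of its cap. I'll check the projected TCP against the picture and measure where the cap is now.

```bash
python3 - <<'E'
from caps import *
s=r.get_state();print(s['joint_pos'])
p=s['ee_pos'];m,im=wrist()
ms=r.camera_model('side')
print('tcp in wrist',proj(m,[p,[p[0],p[1],.15]]),'side',proj(ms,[p]),'disc',proj(m,[[.590,.07,.01]]),proj(ms,[[.59,.07,.112],[.59,.07,.01]]))
cv2.imwrite('pics/w3.png',im[:,:,::-1])
for n,c in [('round',(.59,-.0175)),('square',(.57,.07))]: print(cap(m,im,n,c,.01))
c=cv2.resize(im[150:384,150:350],None,fx=2.5,fy=2.5,interpolation=cv2.INTER_CUBIC)
for z,col in [(.079,(255,0,0)),(.112,(0,255,0)),(.15,(0,0,255))]:
  q=(proj(m,[[p[0],p[1],z]])[0]-[150,150])*2.5;cv2.circle(c,(int(q[0]),int(q[1])),4,col,-1)
a=cv2.resize(r.snapshot('side')[130:230,200:300],None,fx=2.9,fy=5.8)
cv2.imwrite('pics/c3.png',np.hstack([c,cv2.resize(a,(290,585))])[:,:,::-1])
E
```

```text
[-0.29683074  0.59233243  0.13960405  1.78635872 -0.11175196  0.77050044
  1.47141159]
tcp in wrist [[255.65514563 229.56939535]
 [256.75017735 296.7011336 ]] side [[251.37089567 166.10516118]] disc [[255.04706055 196.42264314]] [[251.13620552 156.32875522]
 [252.51487992 185.42698078]]
round area 2813 far [ 0.5868 -0.02  ] near [ 0.5883 -0.0216] width 0.0384
[ 0.58756104 -0.0208127 ]
square area 1900 far [0.5756 0.069 ] near [0.5899 0.0694] width 0.033
[0.58271802 0.06923869]
```

View pics/c3.png

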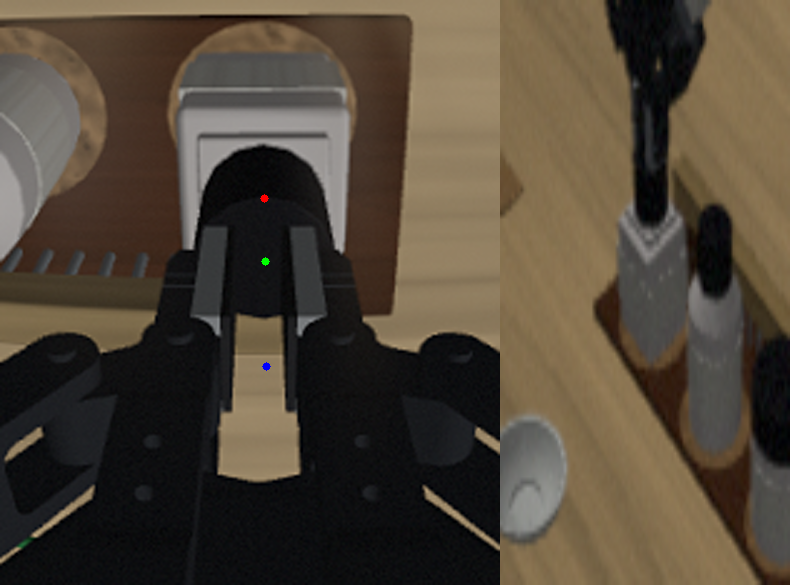

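>>> {"api": "step_arm", "payload": {"grip": 0.085, "moves": [{"linear":[0,0,0],"turn":[0,0,0]},{"linear":[0,0,0],"turn":[0,0,0]},{"linear":[0,0,0],"turn":[0,0,0]},{"linear":[0,0,0],"turn":[0,0,0]},{"linear":[0,0,-0.03],"turn":[0,0,0]},{"linear":[0,0,-0.04],"turn":[0,0,0]},{"linear":[0,0,-0.03],"turn":[0,0,0]},{"linear":[0,0,0],"turn":[0,0,0]},{"linear":[0,0,0],"turn":[0,0,0]}]}}

```text
clock: 5.45
ee_pos: [0.5895, 0.0701, 0.1799]
tcp_rot: [-0.001, 1.0, 0.0, 0.001]
contact_force: [-0.1, -0.4, -1.0]
opening: 0.0848
```

>>> {"api": "step_arm", "payload": {"grip": 0.032, "moves": [{"linear":[0,0,0],"turn":[0,0,0]},{"linear":[0,0,0],"turn":[0,0,0]},{"linear":[0,0,0],"turn":[0,0,0]},{"linear":[0,0,0],"turn":[0,0,0]},{"linear":[0,0,0],"turn":[0,0,0]}]}}

```text
clock: 5.95
ee_pos: [0.5891, 0.07, 0.1791]
tcp_rot: [-0.0, 1.0, -0.0, -0.0]
contact_force: [0.5, -0.2, 0.2]
opening: 0.0319
```

```bash
python3 - <<'E'
from caps import *
s=r.get_state();print(s['clock'],s['ee_pos'],s['tcp_rot'],s['opening'])
p=s['ee_pos'];m,im=wrist();ms=r.camera_model('side')
print(cap(m,im,'square',(.59,.07),.01),cap(m,im,'round',(.59,-.0175),.01))
c=cv2.resize(im[150:384,150:350],None,fx=2.5,fy=2.5,interpolation=cv2.INTER_CUBIC)
a=r.snapshot('side')
def dots(c,m,x0,y0,f):
  for dz,col in [(0,(255,0,0)),(.033,(0,255,0))]:
    q=(proj(m,[[p[0],p[1],p[2]+dz]])[0]-[x0,y0])*f;cv2.circle(c,(int(q[0]),int(q[1])),3,col,-1)
dots(c,m,150,150,2.5)
a=cv2.resize(a[80:210,220:290],None,fx=4.5,fy=4.5);dots(a,ms,220,80,4.5)
cv2.imwrite('pics/c4.png',np.hstack([c[:585],a[:585,:300]])[:,:,::-1])
E
```

```text
5.95 [0.58909968 0.06995828 0.17905651] [-4.72095086e-04  9.99999858e-01 -6.41401563e-05 -2.38390274e-04] 0.03194422007546441
square area 1211 far [0.5894 0.0709] near [0.5903 0.0709] width 0.035
round area 799 far [ 0.5891 -0.0182] near [ 0.5954 -0.0246] width 0.0309
[0.58985628 0.07093599] [ 0.59224797 -0.02137561]
```

View pics/c4.png

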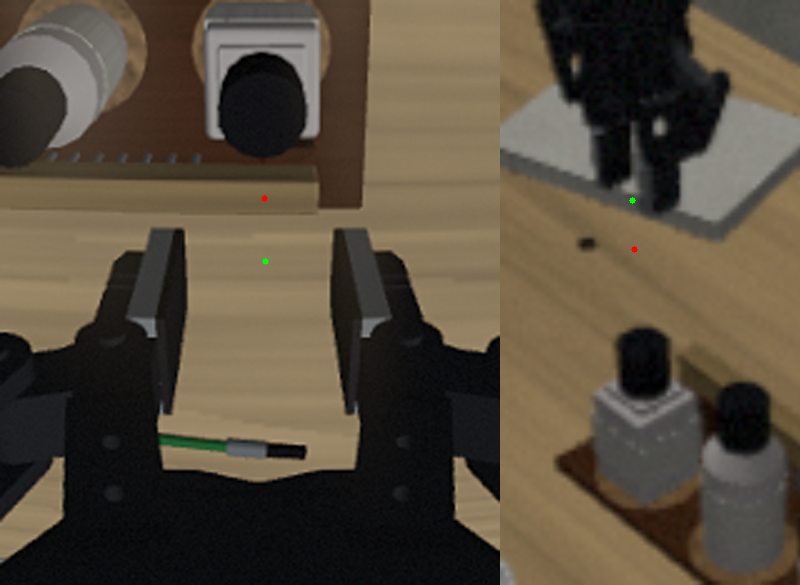

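The fingertips really are about 34 mm above the reported TCP (green dot), so the first close ended just above the cap. I'll work out that offset more exactly.

```bash
python3 - <<'E'
from h import *
m,_=wrist(); p=r.get_state()['ee_pos']
px=[(150+185/2.5,150+228/2.5),(150+333/2.5,150+228/2.5)]
for dz in [.026,.03,.034,.038]: print(dz,(plane(m,px,p[2]+dz)-p).round(4))
ms=r.camera_model('side')
q=np.array([[220+612/4.5,80+187/4.5],[220+660/4.5,80+213/4.5]])
o,d=ray(ms,q.mean(0));d=d[0]
t=(p[0]-o[0])/d[0];print('side at x=tcp',o+d*t-p)
E
```

```text
0.026 [[-0.0048 -0.0182  0.026 ]
 [-0.0049  0.0155  0.026 ]]
0.03 [[-0.0069 -0.0178  0.03  ]
 [-0.007   0.015   0.03  ]]
0.034 [[-0.009  -0.0174  0.034 ]
 [-0.0091  0.0146  0.034 ]]
0.038 [[-0.011  -0.0169  0.038 ]
 [-0.0111  0.0141  0.038 ]]
side at x=tcp [ 0.         -0.3329999   0.19979368]
```

>>> {"api": "step_arm", "payload": {"grip": 0.08, "moves": [{"linear":[0,0,0],"turn":[0,0,0]},{"linear":[0,0,0.03],"turn":[0,0,0]},{"linear":[0,0,0.03],"turn":[0,0,0]},{"linear":[0,0,0.03],"turn":[0,0,0]},{"linear":[0,0,0.02],"turn":[0,0,0]},{"linear":[0,0,0.01],"turn":[0,0,0]},{"linear":[0,0,0.01],"turn":[0,0,0]},{"linear":[0,0,0],"turn":[0,0,0]},{"linear":[0,0,0],"turn":[0,0,0]}]}}

```text
clock: 7.0
ee_pos: [0.5899, 0.07, 0.0501]
tcp_rot: [-0.0, 1.0, 0.0, 0.001]
contact_force: [0.0, -0.0, -0.5]
opening: 0.0798
```

>>> {"api": "step_arm", "payload": {"grip": 0.015, "squeeze": 30, "moves": [{"linear":[0,0,0],"turn":[0,0,0]},{"linear":[0,0,0],"turn":[0,0,0]},{"linear":[0,0,0],"turn":[0,0,0]},{"linear":[0,0,0],"turn":[0,0,0]},{"linear":[0,0,0],"turn":[0,0,0]},{"linear":[0,0,0],"turn":[0,0,0]},{"linear":[0,0,0],"turn":[0,0,0]}]}}

```text
clock: 7.7
ee_pos: [0.5897, 0.0703, 0.0499]
tcp_rot: [-0.001, 1.0, 0.0, 0.0]
contact_force: [-0.3, 1.4, 5.7]
opening: 0.0313
```

>>> {"api": "step_arm", "payload": {"moves": [{"linear":[0,0,-0.02],"turn":[0,0,0]},{"linear":[0,0,-0.03],"turn":[0,0,0]},{"linear":[0,0,-0.02],"turn":[0,0,0]},{"linear":[0.005,0.02,0],"turn":[0,0,0]},{"linear":[0.01,0.03,0],"turn":[0,0,0]},{"linear":[0.01,0.035,0],"turn":[0,0,0]},{"linear":[0.01,0.035,0],"turn":[0,0,0]},{"linear":[0.01,0.035,0],"turn":[0,0,0]},{"linear":[0.01,0.035,0],"turn":[0,0,0]},{"linear":[0.01,0.03,0],"turn":[0,0,0]}]}}

```text
clock: 8.7
ee_pos: [0.5228, 0.2916, 0.1187]
tcp_rot: [-0.001, 1.0, -0.0, -0.0]
contact_force: [0.5, 0.6, -2.8]
opening: 0.0311
```

>>> {"api": "step_arm", "payload": {"moves": [{"linear":[0.006,0.018,0],"turn":[0,0,0]},{"linear":[0,0,0.01],"turn":[0,0,0]},{"linear":[0,0,0.02],"turn":[0,0,0]},{"linear":[0,0,0.015],"turn":[0,0,0]},{"linear":[0,0,0],"turn":[0,0,0]},{"linear":[0,0,0],"turn":[0,0,0]},{"linear":[0,0,0],"turn":[0,0,0]}]}}

```text
clock: 9.4
ee_pos: [0.5188, 0.3078, 0.075]
tcp_rot: [-0.0, 1.0, 0.0, 0.001]
contact_force: [0.1, 0.4, -1.0]
opening: 0.0313
```

>>> {"api": "step_arm", "payload": {"moves": [{"linear":[0,0,0.012],"turn":[0,0,0]},{"linear":[0,0,0.01],"turn":[0,0,0]},{"linear":[0,0,0.006],"turn":[0,0,0]},{"linear":[0,0,0.004],"turn":[0,0,0]},{"linear":[0,0,0],"turn":[0,0,0]},{"linear":[0,0,0],"turn":[0,0,0]},{"linear":[0,0,0],"turn":[0,0,0]}]}}

```text
clock: 10.1
ee_pos: [0.5182, 0.3082, 0.0427]
tcp_rot: [-0.001, 1.0, 0.0, 0.0]
contact_force: [-1.3, 0.3, 4.2]
opening: 0.0308
```

>>> {"api": "step_arm", "payload": {"grip": 0.075, "moves": [{"linear":[0,0,0],"turn":[0,0,0]},{"linear":[0,0,0],"turn":[0,0,0]},{"linear":[0,0,0],"turn":[0,0,0]},{"linear":[0,0,0],"turn":[0,0,0]},{"linear":[0,0,-0.02],"turn":[0,0,0]},{"linear":[0,0,-0.04],"turn":[0,0,0]},{"linear":[0,0,-0.04],"turn":[0,0,0]},{"linear":[0,0,0],"turn":[0,0,0]},{"linear":[0,0,0],"turn":[0,0,0]}]}}

```text
clock: 11.0
ee_pos: [0.5185, 0.3083, 0.1432]
tcp_rot: [-0.0, 1.0, 0.001, 0.001]
contact_force: [-0.0, 0.0, -0.4]
opening: 0.0751
```

```bash
python3 - <<'E'
from caps import *
s=r.get_state();print(s['clock'],s['ee_pos'])
m,im=wrist();print(cap(m,im,'square',(.519,.308),.003))
w=im
a=cv2.resize(r.snapshot('side')[100:260,90:350],(415,256))
cv2.imwrite('pics/c5.png',np.hstack([cv2.resize(w,(341,256)),a])[:,:,::-1])
E
```

```text
11.0 [0.51853709 0.30827436 0.14323452]
square area 1493 far [0.5167 0.3064] near [0.519  0.3065] width 0.0317
[0.51780715 0.30643134]
```

View pics/c5.png

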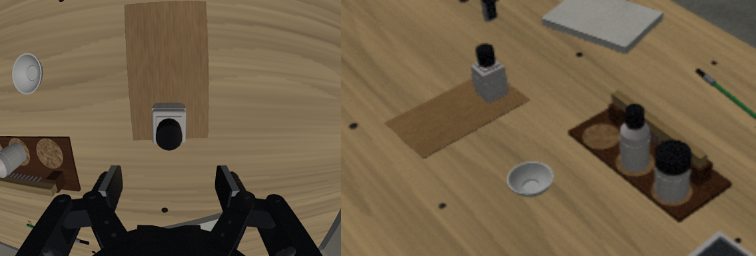

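The wrist and side views show the square bottle upright on the far end of the mat, its cork place empty and the comb in place. Next is the round bottle.

>>> {"api": "step_arm", "payload": {"moves": [{"linear":[-0.007,-0.0325,0],"turn":[0,0,0]},{"linear":[-0.007,-0.0325,0],"turn":[0,0,0]},{"linear":[-0.007,-0.0325,0],"turn":[0,0,0]},{"linear":[-0.007,-0.0325,0],"turn":[0,0,0]},{"linear":[-0.007,-0.0325,0],"turn":[0,0,0]},{"linear":[-0.007,-0.0325,0],"turn":[0,0,0]},{"linear":[-0.007,-0.0325,0],"turn":[0,0,0]},{"linear":[-0.007,-0.0325,0],"turn":[0,0,0]},{"linear":[-0.007,-0.0325,0],"turn":[0,0,0]},{"linear":[-0.0085,-0.0325,0],"turn":[0,0,0]}]}}

```text
clock: 12.1
ee_pos: [0.5887, -0.0183, 0.1407]
tcp_rot: [-0.001, 1.0, -0.0, -0.002]
contact_force: [0.1, 0.9, 0.3]
opening: 0.0753
```

>>> {"api": "step_arm", "payload": {"moves": [{"linear":[0,0,0],"turn":[0,0,0]},{"linear":[0,0,0],"turn":[0,0,0]},{"linear":[0,0,0],"turn":[0,0,0]}]}}

```text
clock: 12.4
ee_pos: [0.589, -0.0156, 0.1413]
tcp_rot: [-0.001, 1.0, 0.0, -0.001]
contact_force: [-0.3, 0.3, -0.8]
opening: 0.075
```

```bash
python3 - <<'E'
from caps import *
s=r.get_state();print(s['clock'],s['ee_pos'])
m,im=wrist();print(cap(m,im,'round',(.59,-.0175),.01))
E
```

```text
12.4 [ 0.58896104 -0.01556067  0.14131812]
round area 1626 far [ 0.5889 -0.0187] near [ 0.591  -0.0187] width 0.0307
[ 0.58996153 -0.01874106]
```

>>> {"api": "step_arm", "payload": {"moves": [{"linear":[-0.001,-0.002,0.01],"turn":[0,0,0]},{"linear":[0,0,0.025],"turn":[0,0,0]},{"linear":[0,0,0.025],"turn":[0,0,0]},{"linear":[0,0,0.012],"turn":[0,0,0]},{"linear":[0,0,0.006],"turn":[0,0,0]},{"linear":[0,0,0],"turn":[0,0,0]},{"linear":[0,0,0],"turn":[0,0,0]}]}}

```text
clock: 13.15
ee_pos: [0.5916, -0.019, 0.0652]
tcp_rot: [-0.001, 1.0, -0.0, 0.001]
contact_force: [0.8, -1.1, 0.5]
opening: 0.0752
```

>>> {"api": "step_arm", "payload": {"grip": 0.015, "squeeze": 30, "moves": [{"linear":[0,0,0],"turn":[0,0,0]},{"linear":[0,0,0],"turn":[0,0,0]},{"linear":[0,0,0],"turn":[0,0,0]},{"linear":[0,0,0],"turn":[0,0,0]},{"linear":[0,0,0],"turn":[0,0,0]},{"linear":[0,0,0],"turn":[0,0,0]},{"linear":[0,0,0],"turn":[0,0,0]}]}}

```text
clock: 13.85
ee_pos: [0.5914, -0.0187, 0.0649]
tcp_rot: [-0.001, 1.0, 0.0, 0.001]
contact_force: [-0.9, 0.5, 5.4]
opening: 0.0295
```

>>> {"api": "step_arm", "payload": {"moves": [{"linear":[0,0,-0.02],"turn":[0,0,0]},{"linear":[0,0,-0.03],"turn":[0,0,0]},{"linear":[0,0,-0.02],"turn":[0,0,0]},{"linear":[0.01,0.02,0],"turn":[0,0,0]},{"linear":[0.015,0.03,0],"turn":[0,0,0]},{"linear":[0.015,0.034,0],"turn":[0,0,0]},{"linear":[0.015,0.034,0],"turn":[0,0,0]},{"linear":[0.015,0.034,0],"turn":[0,0,0]},{"linear":[0.015,0.034,0],"turn":[0,0,0]},{"linear":[0.015,0.034,0],"turn":[0,0,0]}]}}

```text
clock: 14.85
ee_pos: [0.4895, 0.2016, 0.134]
tcp_rot: [-0.0, 1.0, -0.0, -0.0]
contact_force: [0.6, 0.8, -1.7]
opening: 0.0288
```

>>> {"api": "step_arm", "payload": {"moves": [{"linear":[0.015,0.034,0],"turn":[0,0,0]},{"linear":[0.015,0.034,0],"turn":[0,0,0]},{"linear":[0.012,0.024,0],"turn":[0,0,0]},{"linear":[0.006,0.012,0],"turn":[0,0,0]},{"linear":[0,0,0.02],"turn":[0,0,0]},{"linear":[0,0,0.02],"turn":[0,0,0]},{"linear":[0,0,0.015],"turn":[0,0,0]},{"linear":[0,0,0],"turn":[0,0,0]},{"linear":[0,0,0],"turn":[0,0,0]}]}}

```text
clock: 15.75
ee_pos: [0.4429, 0.3039, 0.0794]
tcp_rot: [0.0, 1.0, -0.0, -0.0]
contact_force: [-0.3, 0.6, -1.2]
opening: 0.0289
```

>>> {"api": "step_arm", "payload": {"moves": [{"linear":[0,0,0.01],"turn":[0,0,0]},{"linear":[0,0,0.008],"turn":[0,0,0]},{"linear":[0,0,0.0035],"turn":[0,0,0]},{"linear":[0,0,0],"turn":[0,0,0]},{"linear":[0,0,0],"turn":[0,0,0]},{"linear":[0,0,0],"turn":[0,0,0]}]}}

```text
clock: 16.35
ee_pos: [0.4424, 0.3047, 0.0578]
tcp_rot: [-0.0, 1.0, -0.0, -0.0]
contact_force: [-0.6, -0.2, -1.0]
opening: 0.0289
```

>>> {"api": "step_arm", "payload": {"grip": 0.075, "moves": [{"linear":[0,0,0],"turn":[0,0,0]},{"linear":[0,0,0],"turn":[0,0,0]},{"linear":[0,0,0],"turn":[0,0,0]},{"linear":[0,0,0],"turn":[0,0,0]},{"linear":[0,0,-0.02],"turn":[0,0,0]},{"linear":[0,0,-0.04],"turn":[0,0,0]},{"linear":[0,0,-0.03],"turn":[0,0,0]},{"linear":[0,0,0],"turn":[0,0,0]},{"linear":[0,0,0],"turn":[0,0,0]}]}}

```text
clock: 17.25
ee_pos: [0.4427, 0.3051, 0.1483]
tcp_rot: [-0.001, 1.0, 0.0, 0.0]
contact_force: [-0.1, -0.2, -0.7]
opening: 0.075
```

```bash
python3 - <<'E'
from caps import *
s=r.get_state();print(s['clock'],s['ee_pos'])
m,im=wrist()
for n,c in [('round',(.443,.304)),('square',(.5185,.307))]:print(cap(m,im,n,c,.003))
E
```

```text
17.25 [0.44270424 0.30507037 0.14825402]
round area 1425 far [0.4395 0.3037] near [0.4422 0.3037] width 0.0299
[0.44086293 0.30372306]
square area 1274 far [0.5156 0.3066] near [0.5195 0.3067] width 0.0319
[0.51754687 0.30666476]
```

>>> {"api": "step_arm", "payload": {"grip": 0.085, "moves": [{"linear":[-0.013,-0.036,0],"turn":[0,0,0]},{"linear":[-0.013,-0.036,0],"turn":[0,0,0]},{"linear":[-0.013,-0.036,0],"turn":[0,0,0]},{"linear":[-0.013,-0.036,0],"turn":[0,0,0]},{"linear":[-0.013,-0.036,0],"turn":[0,0,0]},{"linear":[-0.013,-0.036,0],"turn":[0,0,0]},{"linear":[-0.013,-0.036,0],"turn":[0,0,0]},{"linear":[-0.013,-0.036,0],"turn":[0,0,0]},{"linear":[-0.013,-0.036,0],"turn":[0,0,0]},{"linear":[-0.013,-0.036,0],"turn":[0,0,0]}]}}

```text
clock: 18.3
ee_pos: [0.572, -0.0565, 0.1462]
tcp_rot: [-0.001, 1.0, -0.0, -0.001]
contact_force: [-0.1, -0.4, 0.5]
opening: 0.0847
```

>>> {"api": "step_arm", "payload": {"moves": [{"linear":[-0.013,-0.033,0],"turn":[0,0,0]},{"linear":[-0.006,-0.016,0],"turn":[0,0,0]},{"linear":[0,0,0],"turn":[0,0,0]},{"linear":[0,0,0],"turn":[0,0,0]},{"linear":[0,0,0],"turn":[0,0,0]}]}}

```text
clock: 18.8
ee_pos: [0.5913, -0.1014, 0.1473]
tcp_rot: [-0.002, 1.0, 0.001, -0.001]
contact_force: [0.5, -0.5, -0.5]
opening: 0.0852
```

```bash
python3 - <<'E'
from caps import *
s=r.get_state();print(s['clock'],s['ee_pos'])
m,im=wrist();print(cap(m,im,'jar',(.592,-.1055),.01))
E
```

```text
18.8 [ 0.5913055  -0.10143578  0.14727771]
jar area 3639 far [ 0.5893 -0.1064] near [ 0.591  -0.1064] width 0.0573
[ 0.59017736 -0.10640443]
```

>>> {"api": "step_arm", "payload": {"moves": [{"linear":[0,-0.004,0.02],"turn":[0,0,0]},{"linear":[0,0,0.03],"turn":[0,0,0]},{"linear":[0,0,0.03],"turn":[0,0,0]},{"linear":[0,0,0.02],"turn":[0,0,0]},{"linear":[0,0,0.01],"turn":[0,0,0]},{"linear":[0,0,0],"turn":[0,0,0]},{"linear":[0,0,0],"turn":[0,0,0]},{"linear":[0,0,0],"turn":[0,0,0]}]}}

```text
clock: 19.65
ee_pos: [0.593, -0.108, 0.0392]
tcp_rot: [-0.001, 1.0, -0.0, 0.001]
contact_force: [0.6, 0.4, -0.0]
opening: 0.0849
```

>>> {"api": "step_arm", "payload": {"grip": 0.04, "squeeze": 35, "moves": [{"linear":[0,0,0],"turn":[0,0,0]},{"linear":[0,0,0],"turn":[0,0,0]},{"linear":[0,0,0],"turn":[0,0,0]},{"linear":[0,0,0],"turn":[0,0,0]},{"linear":[0,0,0],"turn":[0,0,0]},{"linear":[0,0,0],"turn":[0,0,0]},{"linear":[0,0,0],"turn":[0,0,0]}]}}

```text
clock: 20.35
ee_pos: [0.5928, -0.1078, 0.0389]
tcp_rot: [-0.001, 1.0, 0.0, 0.001]
contact_force: [-0.3, 0.2, 6.0]
opening: 0.0548
```

>>> {"api": "step_arm", "payload": {"moves": [{"linear":[0,0,-0.02],"turn":[0,0,0]},{"linear":[0,0,-0.03],"turn":[0,0,0]},{"linear":[0,0,-0.03],"turn":[0,0,0]},{"linear":[0.01,0.02,0],"turn":[0,0,0]},{"linear":[0.018,0.033,0],"turn":[0,0,0]},{"linear":[0.018,0.033,0],"turn":[0,0,0]},{"linear":[0.018,0.033,0],"turn":[0,0,0]},{"linear":[0.018,0.033,0],"turn":[0,0,0]},{"linear":[0.018,0.033,0],"turn":[0,0,0]},{"linear":[0.018,0.033,0],"turn":[0,0,0]}]}}

```text
clock: 21.35
ee_pos: [0.4725, 0.1109, 0.1178]
tcp_rot: [-0.0, 1.0, -0.0, -0.0]
contact_force: [0.6, 1.0, -1.3]
opening: 0.0548
```

>>> {"api": "step_arm", "payload": {"moves": [{"linear":[0.018,0.033,0],"turn":[0,0,0]},{"linear":[0.018,0.033,0],"turn":[0,0,0]},{"linear":[0.018,0.033,0],"turn":[0,0,0]},{"linear":[0.018,0.033,0],"turn":[0,0,0]},{"linear":[0.018,0.033,0],"turn":[0,0,0]},{"linear":[0.016,0.027,0],"turn":[0,0,0]},{"linear":[0,0,0.03],"turn":[0,0,0]},{"linear":[0,0,0.03],"turn":[0,0,0]},{"linear":[0,0,0],"turn":[0,0,0]},{"linear":[0,0,0],"turn":[0,0,0]}]}}

```text
clock: 22.35
ee_pos: [0.3674, 0.3012, 0.058]
tcp_rot: [-0.0, 1.0, -0.001, -0.0]
contact_force: [0.3, 0.1, -1.8]
opening: 0.0547
```

>>> {"api": "step_arm", "payload": {"moves": [{"linear":[0,0,0.012],"turn":[0,0,0]},{"linear":[0,0,0.01],"turn":[0,0,0]},{"linear":[0,0,0.0035],"turn":[0,0,0]},{"linear":[0,0,0],"turn":[0,0,0]},{"linear":[0,0,0],"turn":[0,0,0]},{"linear":[0,0,0],"turn":[0,0,0]}]}}

```text
clock: 22.95
ee_pos: [0.3676, 0.3019, 0.0325]
tcp_rot: [-0.0, 1.0, 0.0, 0.0]
contact_force: [1.1, 0.5, -2.1]
opening: 0.0544
```

>>> {"api": "step_arm", "payload": {"grip": 0.085, "moves": [{"linear":[0,0,0],"turn":[0,0,0]},{"linear":[0,0,0],"turn":[0,0,0]},{"linear":[0,0,0],"turn":[0,0,0]},{"linear":[0,0,0],"turn":[0,0,0]},{"linear":[0,0,-0.02],"turn":[0,0,0]},{"linear":[0,0,-0.04],"turn":[0,0,0]},{"linear":[0,0,-0.04],"turn":[0,0,0]},{"linear":[0,0,-0.02],"turn":[0,0,0]},{"linear":[0,0,0],"turn":[0,0,0]},{"linear":[0,0,0],"turn":[0,0,0]}]}}

```text
clock: 23.95
ee_pos: [0.3674, 0.3017, 0.1522]
tcp_rot: [-0.0, 1.0, 0.0, 0.0]
contact_force: [-0.7, -1.0, -0.5]
opening: 0.0847
```

```bash
python3 - <<'E'
from caps import *
s=r.get_state();print(s['clock'],s['joint_pos'].round(3))
m,im=wrist();print(cap(m,im,'jar',(.3675,.302),.003))
t=r.snapshot('top');mt=r.camera_model('top')
cv2.imwrite('pics/top6.png',t[:,:,::-1])
a=r.snapshot('side')
o=np.hstack([cv2.resize(t[140:290,110:330],(440,300)),cv2.resize(a[110:260,90:350],(340,300))])
cv2.imwrite('pics/c6.png',o[:,:,::-1])
hsv=cv2.cvtColor(t[:,:,::-1].copy(),cv2.COLOR_BGR2HSV)
k=np.zeros(hsv.shape[:2],bool);k[160:172,214:302]=(hsv[160:172,214:302,2]>90)&(hsv[160:172,214:302,1]>60)
b=max(blobs(k),key=lambda b:b[1][4]);print(b[1])
ys,xs=np.nonzero(b[3]);P=plane(mt,np.c_[xs,ys],.068)[:,:2]
print(cv2.minAreaRect((P*1000).astype(np.float32)),P.mean(0))
E
```

```text
23.95 [-0.892  0.303  0.131  2.037 -0.054  0.804  0.842]
jar area 3279 far [0.3643 0.303 ] near [0.366  0.3031] width 0.0569
[0.36517295 0.30305354]
[219 163  76   7 375]
((639.698486328125, -13.624542236328125), (214.92747497558594, 14.753188133239746), 89.40342712402344) [ 0.63985889 -0.01161155]
```

View pics/c6.png

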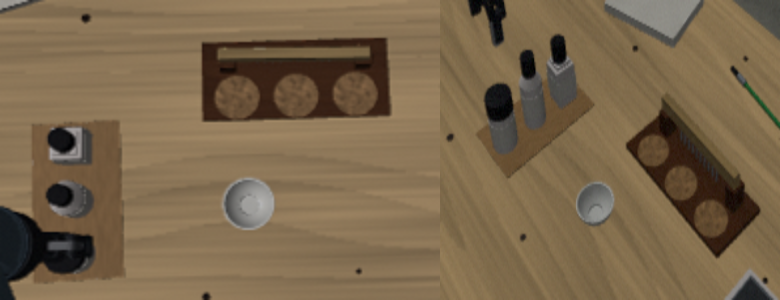

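All three containers stand upright on the mat, the comb is on its saddles at about (0.640,-0.014), and the dish hasn't moved. Next is the comb.

>>> {"api": "step_arm", "payload": {"moves": [{"linear":[-0.027,-0.0315,0],"turn":[0,0,0]},{"linear":[-0.027,-0.0315,0],"turn":[0,0,0]},{"linear":[-0.027,-0.0315,0],"turn":[0,0,0]},{"linear":[-0.027,-0.0315,0],"turn":[0,0,0]},{"linear":[-0.027,-0.0315,0],"turn":[0,0,0]},{"linear":[-0.027,-0.0315,0],"turn":[0,0,0]},{"linear":[-0.027,-0.0315,0],"turn":[0,0,0]},{"linear":[-0.027,-0.0315,0],"turn":[0,0,0]},{"linear":[-0.027,-0.0315,0],"turn":[0,0,0]},{"linear":[-0.027,-0.0315,0],"turn":[0,0,0]}]}}

```text
clock: 25.1
ee_pos: [0.6379, -0.0144, 0.1507]
tcp_rot: [-0.001, 1.0, -0.0, -0.001]
contact_force: [0.2, 0.5, -0.9]
opening: 0.0851
```

>>> {"api": "step_arm", "payload": {"moves": [{"linear":[0,0,0],"turn":[0,0,0]},{"linear":[0,0,0],"turn":[0,0,0.14]},{"linear":[0,0,0],"turn":[0,0,0.14]},{"linear":[0,0,0],"turn":[0,0,0.14]},{"linear":[0,0,0],"turn":[0,0,0.14]},{"linear":[0,0,0],"turn":[0,0,0.14]},{"linear":[0,0,0],"turn":[0,0,0.14]},{"linear":[0,0,0],"turn":[0,0,0.14]},{"linear":[0,0,0],"turn":[0,0,0.14]},{"linear":[0,0,0],"turn":[0,0,0.14]}]}}

```text
clock: 26.1
ee_pos: [0.6367, -0.0123, 0.1509]
tcp_rot: [0.591, 0.807, -0.001, -0.001]
contact_force: [-0.4, -0.1, -0.0]
opening: 0.0852
```

>>> {"api": "step_arm", "payload": {"moves": [{"linear":[0,0,0],"turn":[0,0,0.14]},{"linear":[0,0,0],"turn":[0,0,0.14]},{"linear":[0,0,0],"turn":[0,0,0.0308]},{"linear":[0,0,0],"turn":[0,0,0]},{"linear":[0,0,0],"turn":[0,0,0]},{"linear":[0,0,0],"turn":[0,0,0]}]}}

```text
clock: 26.7
ee_pos: [0.6377, -0.0129, 0.1522]
tcp_rot: [0.706, 0.708, -0.0, -0.0]
contact_force: [-0.9, 0.1, -0.7]
opening: 0.0849
```

```bash
python3 - <<'E'
from h import *
s=r.get_state();print(s['clock'],s['ee_pos'],s['tcp_rot'],s['joint_pos'].round(2));print(Ro.from_quat(s['tcp_rot']).as_matrix().round(3))
m,im=wrist();np.save('w7.npy',m,allow_pickle=True);cv2.imwrite('pics/w7.png',im[:,:,::-1])
print(proj(m,[[.64,-.014,.068],[.64,-.124,.068],[.64,.096,.068]]))
E
```

```text
26.7 [ 0.63766044 -0.01294601  0.15221182] [ 7.06209818e-01  7.08002593e-01 -3.91570352e-05 -1.40525451e-04] [-0.48  0.64  0.63  1.64 -0.43  1.01  0.3 ]
[[-0.003  1.    -0.   ]
 [ 1.     0.003  0.   ]
 [ 0.    -0.    -1.   ]]
[[255.84531687 189.18957536]
 [255.00293101 287.33380838]
 [256.61565544  66.73221784]]
```

View pics/w7.png

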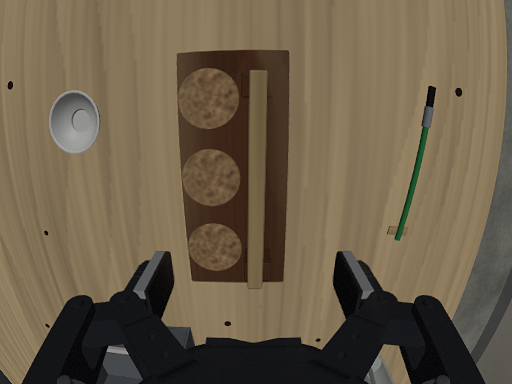

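The view (right = +x, up = +y) shows the comb bar from (258,70) to (256,288), with nothing beside its middle. I'll measure its centre.

```bash
python3 - <<'E'
from h import *
m=np.load('w7.npy',allow_pickle=True).item();im=cv2.imread('pics/w7.png')
hsv=cv2.cvtColor(im,cv2.COLOR_BGR2HSV)
k=np.zeros(hsv.shape[:2],bool);k[60:300,238:275]=(hsv[60:300,238:275,2]>95)
for y in (80,120,150,180,220,260): print(y,''.join('#' if v else '.' for v in k[y,236:277]),hsv[y,258],hsv[y,240])
k[:66]=0;k[290:]=0
b=max(blobs(k),key=lambda b:b[1][4]);print(b[1])
ys,xs=np.nonzero(b[3]);P=plane(m,np.c_[xs,ys],.068)[:,:2]
print(cv2.minAreaRect((P*1000).astype(np.float32)))
print(plane(m,[(257.5,70),(256,288)],.068))
E
```

```text
80 ..............#################.......... [ 20 104 105] [ 11 159  61]
120 .............#################........... [ 18 102 107] [ 11 156  59]
150 .............################............ [ 19 102 107] [ 11 160  59]
180 ..#..........################............ [ 19 103 111] [ 12 143  66]
220 .............###############............. [ 19 102 115] [ 11 151  59]
260 ............##############............... [ 19 104 115] [ 10 159  56]
[ 238   70   37  220 3616]
((640.9066162109375, -16.617225646972656), (38.776851654052734, 219.59127807617188), 0.1029452309012413)
[[ 0.64076974  0.09311229  0.068     ]
 [ 0.64107697 -0.12490001  0.068     ]]
```

>>> {"api": "step_arm", "payload": {"grip": 0.06, "moves": [{"linear":[-0.003,0.004,0.01],"turn":[0,0,0]},{"linear":[0,0,0.03],"turn":[0,0,0]},{"linear":[0,0,0.03],"turn":[0,0,0]},{"linear":[0,0,0.025],"turn":[0,0,0]},{"linear":[0,0,0.02],"turn":[0,0,0]},{"linear":[0,0,0.015],"turn":[0,0,0]},{"linear":[0,0,0.01],"turn":[0,0,0]},{"linear":[0,0,0],"turn":[0,0,0]},{"linear":[0,0,0],"turn":[0,0,0]}]}}

```text
clock: 27.65
ee_pos: [0.6424, -0.0162, 0.0129]
tcp_rot: [0.707, 0.707, 0.0, 0.0]
contact_force: [-0.6, 0.7, 0.4]
opening: 0.06
```

```bash
python3 - <<'E'
from h import *
m,im=wrist();p=r.get_state()['ee_pos'];print(p)
a=r.snapshot('side')
cv2.imwrite('pics/c8.png',np.hstack([cv2.resize(im[130:384,100:412],(390,318)),cv2.resize(a[130:250,210:360],(398,318))])[:,:,::-1])
E
```

```text
[ 0.64268879 -0.01614806  0.01331723]
```

View pics/c8.png

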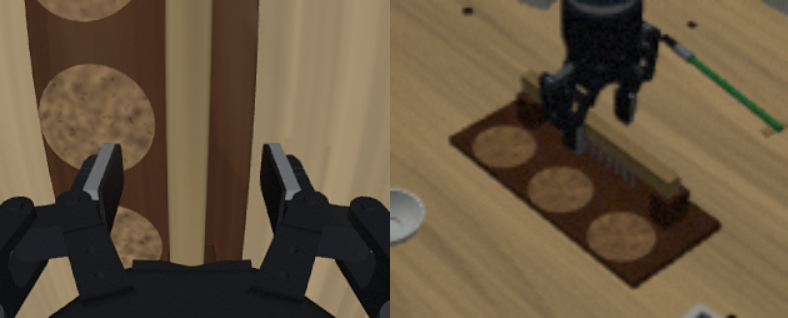

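The fingers straddle the bar at its middle. I'll go down 6 mm more, then close.

>>> {"api": "step_arm", "payload": {"moves": [{"linear":[0,0,0.006],"turn":[0,0,0]},{"linear":[0,0,0],"turn":[0,0,0]},{"linear":[0,0,0],"turn":[0,0,0]}]}}

```text
clock: 28.05
ee_pos: [0.6417, -0.0159, 0.0064]
tcp_rot: [0.707, 0.707, -0.0, -0.0]
contact_force: [-0.1, -0.1, -1.1]
opening: 0.06
```

>>> {"api": "step_arm", "payload": {"grip": 0.005, "squeeze": 40, "moves": [{"linear":[0,0,0],"turn":[0,0,0]},{"linear":[0,0,0],"turn":[0,0,0]},{"linear":[0,0,0],"turn":[0,0,0]},{"linear":[0,0,0],"turn":[0,0,0]},{"linear":[0,0,0],"turn":[0,0,0]},{"linear":[0,0,0],"turn":[0,0,0]},{"linear":[0,0,0],"turn":[0,0,0]}]}}

```text
clock: 28.75
ee_pos: [0.642, -0.016, 0.0066]
tcp_rot: [0.707, 0.707, 0.0, 0.0]
contact_force: [-0.6, -0.2, 3.3]
opening: 0.0155
```

>>> {"api": "step_arm", "payload": {"moves": [{"linear":[0,0,-0.01],"turn":[0,0,0]},{"linear":[0,0,-0.03],"turn":[0,0,0]},{"linear":[0,0,-0.04],"turn":[0,0,0]},{"linear":[0,0,-0.04],"turn":[0,0,0]},{"linear":[0,0,-0.03],"turn":[0,0,0]},{"linear":[-0.02,-0.015,0],"turn":[0,0,0]},{"linear":[-0.03,-0.02,0],"turn":[0,0,0]},{"linear":[-0.03,-0.02,0],"turn":[0,0,0]},{"linear":[-0.03,-0.02,0],"turn":[0,0,0]},{"linear":[-0.02,-0.015,0],"turn":[0,0,0]}]}}

```text
clock: 29.75
ee_pos: [0.55, -0.1486, 0.1569]
tcp_rot: [0.708, 0.707, -0.0, 0.0]
contact_force: [-0.5, -0.8, -0.0]
opening: 0.0155
```

```bash
python3 - <<'E'
from h import *
s=r.get_state();print(s['clock'],s['ee_pos'],s['opening'],s['joint_pos'].round(2))
mt=r.camera_model('top');t=cv2.imread('pics/top6.png')
hsv=cv2.cvtColor(t,cv2.COLOR_BGR2HSV);V=hsv[...,2].astype(int);S=hsv[...,1].astype(int)
k=np.zeros(V.shape,bool);k[185:280,330:412]=((V>110)&(S<50))[185:280,330:412]
b=max(blobs(k),key=lambda b:b[1][4]);print(b[1])
ys,xs=np.nonzero(b[3]);P=plane(mt,np.c_[xs,ys],.065)[:,:2];print('rim',cv2.minAreaRect((P*1000).astype(np.float32)))
inn=np.zeros(V.shape,np.uint8);c=cv2.findContours(b[3].astype(np.uint8),cv2.RETR_CCOMP,cv2.CHAIN_APPROX_NONE)
for q in c[0]:
    if len(q)>80: 
        Q=plane(mt,q[:,0].astype(float),.065)[:,:2];print(len(q),cv2.minAreaRect((Q*1000).astype(np.float32)))
m,im=wrist();np.save('w9.npy',m,allow_pickle=True);cv2.imwrite('pics/w9.png',im[:,:,::-1])
cv2.imwrite('pics/c9.png',np.hstack([cv2.resize(im,(400,300)),cv2.cvtColor(cv2.resize(t[180:285,325:415,::-1].copy(),(257,300)),1)])[:,:,::-1])
E
```

```text
29.75 [ 0.55000266 -0.14863638  0.15690509] 0.015526296351593746 [-0.31  0.52  0.67  1.82 -0.39  0.93  0.53]
[338 192  69  80 671]
rim ((447.0630187988281, -329.60552978515625), (211.67953491210938, 164.80172729492188), 3.100111246109009)
263 ((447.0630187988281, -329.60552978515625), (211.67953491210938, 164.80172729492188), 3.100111246109009)
245 ((446.8532409667969, -330.08477783203125), (205.75958251953125, 153.44784545898438), 3.004537582397461)
```

View pics/c9.png

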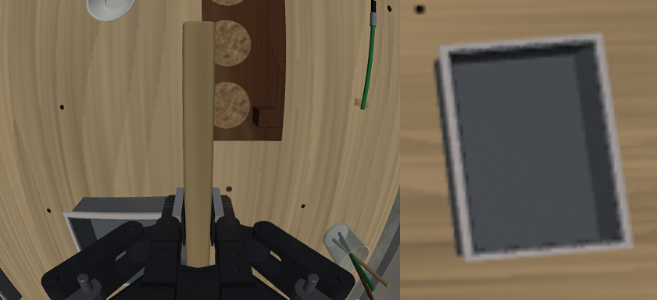

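The comb is gripped level, and the tub centre is at about (0.447,-0.330) with a yaw of about +3.1°. I'll carry the comb over.

>>> {"api": "step_arm", "payload": {"moves": [{"linear":[-0.02,-0.01,0],"turn":[0,0,0]},{"linear":[-0.03,-0.018,0],"turn":[0,0,0]},{"linear":[-0.035,-0.02,0],"turn":[0,0,0]},{"linear":[-0.035,-0.02,0],"turn":[0,0,0]},{"linear":[-0.035,-0.02,0],"turn":[0,0,0]},{"linear":[-0.026,-0.014,0],"turn":[0,0,0]},{"linear":[0,0,0],"turn":[0,0,-0.054]},{"linear":[0,0,0],"turn":[0,0,0]},{"linear":[0,0,0],"turn":[0,0,0]},{"linear":[0,0,0],"turn":[0,0,0]}]}}

```text
clock: 30.8
ee_pos: [0.4508, -0.3261, 0.1564]
tcp_rot: [0.687, 0.727, 0.0, -0.0]
contact_force: [-0.2, 0.5, -1.5]
opening: 0.0153
```

```bash
python3 - <<'E'
from h import *
s=r.get_state();print(s['clock'],s['ee_pos'],Ro.from_quat(s['tcp_rot']).as_matrix().round(3).tolist(),s['joint_pos'].round(2))
m,im=wrist();t=r.snapshot('top')
cv2.imwrite('pics/w10.png',im[:,:,::-1]);np.save('w10.npy',m,allow_pickle=True)
cv2.imwrite('pics/c10.png',np.hstack([im,cv2.resize(t[170:290,320:410],(288,384))])[:,:,::-1])
E
```

```text
30.8 [ 0.4507823  -0.32610571  0.15636702] [[-0.056, 0.998, 0.0], [0.998, 0.056, 0.001], [0.0, 0.0, -1.0]] [ 0.04  0.5   0.67  1.86 -0.39  0.92  0.95]
```

View pics/c10.png

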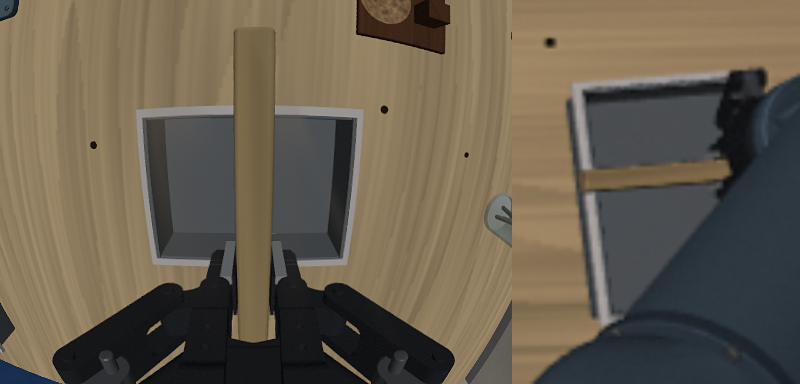

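The wrist view shows the comb centred over the tub, with rim corners at about (137,111), (363,108), (347,264) and (154,265). The comb's +y end is at (255,28).

```bash
python3 - <<'E'
from h import *
m=np.load('w10.npy',allow_pickle=True).item()
P=plane(m,[(137,111),(363,108),(347,264),(154,265)],.065)[:,:2];print(P.round(4),P.mean(0),cv2.minAreaRect((P*1000).astype(np.float32)))
z=.1564+.0394+.022
E=plane(m,[(234,28),(275,28)],z)[:,:2];e=E.mean(0)
a=np.array([-np.sin(.056),np.cos(.056)]);print('comb end',E,'centre',e-.11*a)
E
```

```text
[[ 0.3379 -0.2586]
 [ 0.548  -0.2441]
 [ 0.558  -0.4085]
 [ 0.347  -0.4223]] [ 0.44771639 -0.33340444] ((447.48089599609375, -333.2259521484375), (212.16720581054688, 164.70606994628906), 3.7375035285949707)
comb end [[ 0.43696618 -0.21785784]
 [ 0.45242034 -0.21693702]] centre [ 0.45085004 -0.32722499]
```

>>> {"api": "step_arm", "payload": {"moves": [{"linear":[-0.004,-0.003,0.01],"turn":[0,0,0]},{"linear":[0,0,0.03],"turn":[0,0,0]},{"linear":[0,0,0.03],"turn":[0,0,0]},{"linear":[0,0,0.025],"turn":[0,0,0]},{"linear":[0,0,0.015],"turn":[0,0,0]},{"linear":[0,0,0.01],"turn":[0,0,0]},{"linear":[0,0,0.005],"turn":[0,0,0]},{"linear":[0,0,0],"turn":[0,0,0]},{"linear":[0,0,0],"turn":[0,0,0]}]}}

```text
clock: 31.8
ee_pos: [0.4479, -0.3318, 0.0322]
tcp_rot: [0.687, 0.726, 0.0, 0.001]
contact_force: [-0.1, 0.0, -1.9]
opening: 0.0153
```

>>> {"api": "step_arm", "payload": {"moves": [{"linear":[0,0,0.003],"turn":[0,0,0]},{"linear":[0,0,0.002],"turn":[0,0,0]},{"linear":[0,0,0],"turn":[0,0,0]},{"linear":[0,0,0],"turn":[0,0,0]},{"linear":[0,0,0],"turn":[0,0,0]}]}}

```text
clock: 32.3
ee_pos: [0.4474, -0.3313, 0.0265]
tcp_rot: [0.687, 0.726, 0.0, 0.0]
contact_force: [0.0, 1.1, -1.1]
opening: 0.0151
```

>>> {"api": "step_arm", "payload": {"moves": [{"linear":[0,0,0.001],"turn":[0,0,0]},{"linear":[0,0,0],"turn":[0,0,0]},{"linear":[0,0,0],"turn":[0,0,0]}]}}

```text
clock: 32.6
ee_pos: [0.4474, -0.3314, 0.0255]
tcp_rot: [0.687, 0.726, 0.0, 0.0]
contact_force: [-0.3, 0.4, 1.4]
opening: 0.0153
```

>>> {"api": "step_arm", "payload": {"grip": 0.06, "moves": [{"linear":[0,0,0],"turn":[0,0,0]},{"linear":[0,0,0],"turn":[0,0,0]},{"linear":[0,0,0],"turn":[0,0,0]},{"linear":[0,0,0],"turn":[0,0,0]},{"linear":[0,0,-0.01],"turn":[0,0,0]},{"linear":[0,0,-0.03],"turn":[0,0,0]},{"linear":[0,0,-0.04],"turn":[0,0,0]},{"linear":[0,0,-0.04],"turn":[0,0,0]},{"linear":[0,0,-0.01],"turn":[0,0,0]},{"linear":[0,0,0],"turn":[0,0,0]}]}}

```text
clock: 33.6
ee_pos: [0.4485, -0.332, 0.1574]
tcp_rot: [0.687, 0.726, 0.001, 0.002]
contact_force: [-0.2, 0.2, -1.0]
opening: 0.0599
```

```bash
python3 - <<'E'
from h import *
s=r.get_state();print(s['clock'],s['ee_pos'],s['joint_pos'].round(2))
m,im=wrist();a=r.snapshot('side')
cv2.imwrite('pics/w11.png',im[:,:,::-1]);np.save('w11.npy',m,allow_pickle=True)
cv2.imwrite('pics/c11.png',np.hstack([cv2.resize(im,(448,336)),cv2.resize(a[220:370,240:400],(350,336))])[:,:,::-1])
E
```

```text
33.6 [ 0.44845303 -0.33200648  0.15741577] [ 0.05  0.5   0.68  1.86 -0.39  0.92  0.96]
```

View pics/c11.png

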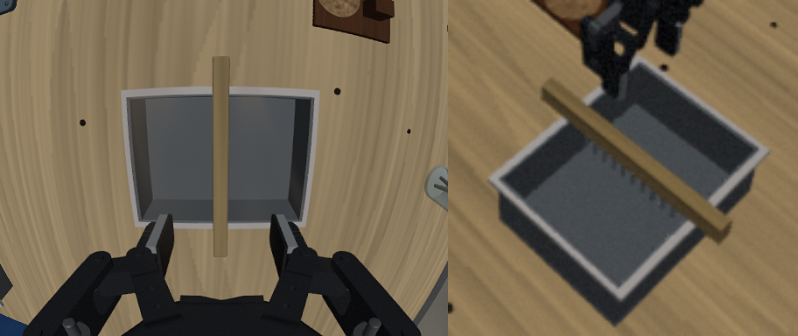

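The comb lies level across both long rims. I'll check its centre from its end pixels: (221,57) and (220,256) in the view, divided by 0.875.

```bash
python3 - <<'E'
from h import *
m=np.load('w11.npy',allow_pickle=True).item()
E=plane(m,np.array([(221,57),(220,256)])/.875,.087);print(E.round(4),E.mean(0),np.linalg.norm(E[0]-E[1]))
P=plane(m,np.array([(122,92),(319,92),(306,227),(137,226)])/.875,.065);print(P.mean(0))
E
```

```text
[[ 0.4418 -0.2236  0.087 ]
 [ 0.4528 -0.4399  0.087 ]] [ 0.44734431 -0.33173278  0.087     ] 0.21660765920212935
[ 0.44831298 -0.33406722  0.065     ]
```

The comb is within about 3 mm of the tub's middle and parallel to the short sides. Now I'll turn back and fetch the containers, jar first.

>>> {"api": "step_arm", "payload": {"grip": 0.085, "moves": [{"linear":[0,0,0],"turn":[0,0,-0.14]},{"linear":[0,0,0],"turn":[0,0,-0.14]},{"linear":[0,0,0],"turn":[0,0,-0.14]},{"linear":[0,0,0],"turn":[0,0,-0.14]},{"linear":[0,0,0],"turn":[0,0,-0.14]},{"linear":[0,0,0],"turn":[0,0,-0.14]},{"linear":[0,0,0],"turn":[0,0,-0.14]},{"linear":[0,0,0],"turn":[0,0,-0.14]},{"linear":[0,0,0],"turn":[0,0,-0.14]},{"linear":[0,0,0],"turn":[0,0,-0.14]}]}}

```text
clock: 34.7
ee_pos: [0.4462, -0.3304, 0.1534]
tcp_rot: [0.055, 0.998, 0.001, -0.002]
contact_force: [-0.0, -0.1, -0.1]
opening: 0.0846
```

>>> {"api": "step_arm", "payload": {"moves": [{"linear":[0,0,0],"turn":[0,0,-0.115]},{"linear":[0,0,0],"turn":[0,0,0]},{"linear":[0,0,0],"turn":[0,0,0]},{"linear":[0,0,0],"turn":[0,0,0]}]}}

```text
clock: 35.1
ee_pos: [0.4469, -0.331, 0.1546]
tcp_rot: [0.002, 1.0, 0.0, -0.001]
contact_force: [0.1, 0.8, -0.7]
opening: 0.085
```

>>> {"api": "step_arm", "payload": {"moves": [{"linear":[0,0.03,0],"turn":[0,0,-0.004]},{"linear":[0,0.042,0],"turn":[0,0,0]},{"linear":[0,0.042,0],"turn":[0,0,0]},{"linear":[0,0.042,0],"turn":[0,0,0]},{"linear":[0,0.042,0],"turn":[0,0,0]},{"linear":[0,0.042,0],"turn":[0,0,0]},{"linear":[0,0.042,0],"turn":[0,0,0]},{"linear":[0,0.042,0],"turn":[0,0,0]},{"linear":[0,0.042,0],"turn":[0,0,0]},{"linear":[0,0.042,0],"turn":[0,0,0]}]}}

```text
clock: 36.1
ee_pos: [0.4459, 0.0785, 0.1554]
tcp_rot: [-0.001, 1.0, 0.0, 0.0]
contact_force: [0.8, -0.1, 0.1]
opening: 0.0852
```

>>> {"api": "step_arm", "payload": {"moves": [{"linear":[0.01,0.042,0],"turn":[0,0,0]},{"linear":[0.015,0.042,0],"turn":[0,0,0]},{"linear":[0.02,0.042,0],"turn":[0,0,0]},{"linear":[0.02,0.042,0],"turn":[0,0,0]},{"linear":[0.014,0.035,0],"turn":[0,0,0]},{"linear":[0,0,0],"turn":[0,0,0]},{"linear":[0,0,0],"turn":[0,0,0]},{"linear":[0,0,0],"turn":[0,0,0]}]}}

```text
clock: 36.9
ee_pos: [0.3669, 0.2782, 0.1552]
tcp_rot: [-0.0, 1.0, -0.0, -0.0]
contact_force: [-0.6, 0.2, -0.7]
opening: 0.085
```

```bash
python3 - <<'E'
from caps import *
s=r.get_state();print(s['clock'],s['ee_pos'],s['tcp_rot'].round(4))
m,im=wrist()
for n,c in [('jar',(.3665,.303)),('round',(.4425,.304)),('square',(.5185,.307))]:print(cap(m,im,n,c,.003))
E
```

```text
36.9 [0.36690887 0.27823681 0.15515689] [-5.e-04  1.e+00 -4.e-04 -1.e-04]
jar area 3123 far [0.3639 0.3026] near [0.366  0.3033] width 0.0572
[0.36492423 0.30295942]
round area 1175 far [0.4393 0.3036] near [0.4419 0.3041] width 0.0313
[0.44057214 0.30384643]
square area 1152 far [0.5245 0.3068] near [0.5195 0.3062] width 0.0438
[0.52197676 0.30650937]
```

>>> {"api": "step_arm", "payload": {"moves": [{"linear":[0,0.0235,0.02],"turn":[0,0,0]},{"linear":[0,0,0.03],"turn":[0,0,0]},{"linear":[0,0,0.03],"turn":[0,0,0]},{"linear":[0,0,0.02],"turn":[0,0,0]},{"linear":[0,0,0.015],"turn":[0,0,0]},{"linear":[0,0,0.007],"turn":[0,0,0]},{"linear":[0,0,0],"turn":[0,0,0]},{"linear":[0,0,0],"turn":[0,0,0]},{"linear":[0,0,0],"turn":[0,0,0]}]}}

```text
clock: 37.85
ee_pos: [0.3672, 0.3032, 0.0342]
tcp_rot: [-0.001, 1.0, 0.001, 0.001]
contact_force: [-0.5, -0.2, -0.7]
opening: 0.0855
```

>>> {"api": "step_arm", "payload": {"grip": 0.04, "squeeze": 35, "moves": [{"linear":[0,0,0],"turn":[0,0,0]},{"linear":[0,0,0],"turn":[0,0,0]},{"linear":[0,0,0],"turn":[0,0,0]},{"linear":[0,0,0],"turn":[0,0,0]},{"linear":[0,0,0],"turn":[0,0,0]},{"linear":[0,0,0],"turn":[0,0,0]}]}}

```text
clock: 38.45
ee_pos: [0.3669, 0.3034, 0.0341]
tcp_rot: [-0.002, 1.0, 0.0, 0.0]
contact_force: [-0.9, -0.3, 5.9]
opening: 0.0548
```

>>> {"api": "step_arm", "payload": {"moves": [{"linear":[0,0,-0.02],"turn":[0,0,0]},{"linear":[0,0,-0.035],"turn":[0,0,0]},{"linear":[0,0,-0.035],"turn":[0,0,0]},{"linear":[-0.01,-0.02,0],"turn":[0,0,0]},{"linear":[-0.018,-0.033,0],"turn":[0,0,0]},{"linear":[-0.018,-0.033,0],"turn":[0,0,0]},{"linear":[-0.018,-0.033,0],"turn":[0,0,0]},{"linear":[-0.018,-0.033,0],"turn":[0,0,0]},{"linear":[-0.018,-0.033,0],"turn":[0,0,0]},{"linear":[-0.018,-0.033,0],"turn":[0,0,0]}]}}

```text
clock: 39.45
ee_pos: [0.4853, 0.0839, 0.1233]
tcp_rot: [-0.002, 1.0, -0.0, -0.0]
contact_force: [0.7, -0.4, -1.9]
opening: 0.0544
```

>>> {"api": "step_arm", "payload": {"moves": [{"linear":[-0.018,-0.033,0],"turn":[0,0,0]},{"linear":[-0.018,-0.033,0],"turn":[0,0,0]},{"linear":[-0.018,-0.033,0],"turn":[0,0,0]},{"linear":[-0.018,-0.033,0],"turn":[0,0,0]},{"linear":[-0.018,-0.033,0],"turn":[0,0,0]},{"linear":[-0.017,-0.028,0],"turn":[0,0,0]},{"linear":[0,0,0.02],"turn":[0,0,0]},{"linear":[0,0,0.03],"turn":[0,0,0]},{"linear":[0,0,0],"turn":[0,0,0]},{"linear":[0,0,0],"turn":[0,0,0]}]}}

```text
clock: 40.45
ee_pos: [0.5921, -0.107, 0.0733]
tcp_rot: [-0.002, 1.0, 0.0, -0.001]
contact_force: [0.2, -0.8, -1.2]
opening: 0.055
```

>>> {"api": "step_arm", "payload": {"moves": [{"linear":[0,0,0.015],"turn":[0,0,0]},{"linear":[0,0,0.01],"turn":[0,0,0]},{"linear":[0,0,0.005],"turn":[0,0,0]},{"linear":[0,0,0.002],"turn":[0,0,0]},{"linear":[0,0,0],"turn":[0,0,0]},{"linear":[0,0,0],"turn":[0,0,0]},{"linear":[0,0,0],"turn":[0,0,0]}]}}

```text
clock: 41.15
ee_pos: [0.5929, -0.1074, 0.0415]
tcp_rot: [-0.002, 1.0, -0.0, 0.0]
contact_force: [-0.7, 0.4, -1.5]
opening: 0.0549
```

>>> {"api": "step_arm", "payload": {"grip": 0.08, "moves": [{"linear":[0,0,0],"turn":[0,0,0]},{"linear":[0,0,0],"turn":[0,0,0]},{"linear":[0,0,0],"turn":[0,0,0]},{"linear":[0,0,0],"turn":[0,0,0]},{"linear":[0,0,-0.02],"turn":[0,0,0]},{"linear":[0,0,-0.04],"turn":[0,0,0]},{"linear":[0,0,-0.05],"turn":[0,0,0]},{"linear":[0,0,0],"turn":[0,0,0]},{"linear":[0,0,0],"turn":[0,0,0]}]}}

```text
clock: 42.05
ee_pos: [0.5937, -0.1075, 0.1527]
tcp_rot: [-0.002, 1.0, -0.0, 0.002]
contact_force: [0.1, 0.4, -0.9]
opening: 0.0799
```

```bash
python3 - <<'E'
from caps import *
s=r.get_state();print(s['clock'],s['ee_pos'],s['tcp_rot'].round(4))
m,im=wrist();print(cap(m,im,'jar',(.592,-.1065),.01))
E
```

```text
42.05 [ 0.59372904 -0.10745757  0.15273828] [-1.6e-03  1.0e+00 -1.0e-04  1.5e-03]
jar area 3486 far [ 0.5899 -0.1081] near [ 0.5922 -0.108 ] width 0.0573
[ 0.59105371 -0.10808028]
```

>>> {"api": "step_arm", "payload": {"grip": 0.06, "moves": [{"linear":[0.01,0.03,0],"turn":[0,0,0.003]},{"linear":[0.015,0.041,0],"turn":[0,0,0]},{"linear":[0.015,0.041,0],"turn":[0,0,0]},{"linear":[0.015,0.041,0],"turn":[0,0,0]},{"linear":[0.015,0.041,0],"turn":[0,0,0]},{"linear":[0.015,0.041,0],"turn":[0,0,0]},{"linear":[0.015,0.041,0],"turn":[0,0,0]},{"linear":[0.015,0.041,0],"turn":[0,0,0]},{"linear":[0.015,0.041,0],"turn":[0,0,0]},{"linear":[0.015,0.04,0],"turn":[0,0,0]}]}}

```text
clock: 43.1
ee_pos: [0.4456, 0.2915, 0.1497]
tcp_rot: [-0.0, 1.0, -0.001, -0.001]
contact_force: [0.2, 0.6, -0.5]
opening: 0.0601
```

>>> {"api": "step_arm", "payload": {"moves": [{"linear":[0.006,0.014,0],"turn":[0,0,0]},{"linear":[0,0,0],"turn":[0,0,0]},{"linear":[0,0,0],"turn":[0,0,0]},{"linear":[0,0,0],"turn":[0,0,0]}]}}

```text
clock: 43.5
ee_pos: [0.4424, 0.3022, 0.1508]
tcp_rot: [0.001, 1.0, -0.001, -0.0]
contact_force: [0.6, -1.2, 0.3]
opening: 0.0602
```

>>> {"api": "step_arm", "payload": {"moves": [{"linear":[0,0.0025,0.02],"turn":[0,0,-0.001]},{"linear":[0,0,0.03],"turn":[0,0,0]},{"linear":[0,0,0.025],"turn":[0,0,0]},{"linear":[0,0,0.012],"turn":[0,0,0]},{"linear":[0,0,0.006],"turn":[0,0,0]},{"linear":[0,0,0],"turn":[0,0,0]},{"linear":[0,0,0],"turn":[0,0,0]}]}}

```text
clock: 44.2
ee_pos: [0.4425, 0.3073, 0.0593]
tcp_rot: [-0.0, 1.0, 0.0, 0.001]
contact_force: [1.5, 1.0, 0.3]
opening: 0.0597
```

>>> {"api": "step_arm", "payload": {"grip": 0.015, "squeeze": 30, "moves": [{"linear":[0,0,0],"turn":[0,0,0]},{"linear":[0,0,0],"turn":[0,0,0]},{"linear":[0,0,0],"turn":[0,0,0]},{"linear":[0,0,0],"turn":[0,0,0]},{"linear":[0,0,0],"turn":[0,0,0]},{"linear":[0,0,0],"turn":[0,0,0]}]}}

```text
clock: 44.8
ee_pos: [0.4423, 0.3072, 0.0592]
tcp_rot: [-0.0, 1.0, 0.0, 0.001]
contact_force: [-0.3, -1.6, 5.8]
opening: 0.0288
```

>>> {"api": "step_arm", "payload": {"moves": [{"linear":[0,0,-0.02],"turn":[0,0,0]},{"linear":[0,0,-0.03],"turn":[0,0,0]},{"linear":[0,0,-0.03],"turn":[0,0,0]},{"linear":[-0.01,-0.02,0],"turn":[0,0,0]},{"linear":[-0.015,-0.034,0],"turn":[0,0,0]},{"linear":[-0.015,-0.034,0],"turn":[0,0,0]},{"linear":[-0.015,-0.034,0],"turn":[0,0,0]},{"linear":[-0.015,-0.034,0],"turn":[0,0,0]},{"linear":[-0.015,-0.034,0],"turn":[0,0,0]},{"linear":[-0.015,-0.034,0],"turn":[0,0,0]}]}}

```text
clock: 45.8
ee_pos: [0.542, 0.082, 0.1383]
tcp_rot: [-0.001, 1.0, 0.0, -0.0]
contact_force: [0.8, -0.2, -1.7]
opening: 0.0289
```

>>> {"api": "step_arm", "payload": {"moves": [{"linear":[-0.015,-0.034,0],"turn":[0,0,0]},{"linear":[-0.015,-0.034,0],"turn":[0,0,0]},{"linear":[-0.013,-0.023,0],"turn":[0,0,0]},{"linear":[-0.006,-0.011,0],"turn":[0,0,0]},{"linear":[0,0,0.02],"turn":[0,0,0]},{"linear":[0,0,0.02],"turn":[0,0,0]},{"linear":[0,0,0],"turn":[0,0,0]},{"linear":[0,0,0],"turn":[0,0,0]},{"linear":[0,0,0],"turn":[0,0,0]}]}}

```text
clock: 46.7
ee_pos: [0.5917, -0.0181, 0.0994]
tcp_rot: [-0.001, 1.0, 0.0, 0.001]
contact_force: [0.4, 0.1, -1.5]
opening: 0.029
```

>>> {"api": "step_arm", "payload": {"moves": [{"linear":[0,0,0.015],"turn":[0,0,0]},{"linear":[0,0,0.01],"turn":[0,0,0]},{"linear":[0,0,0.006],"turn":[0,0,0]},{"linear":[0,0,0.002],"turn":[0,0,0]},{"linear":[0,0,0],"turn":[0,0,0]},{"linear":[0,0,0],"turn":[0,0,0]},{"linear":[0,0,0],"turn":[0,0,0]}]}}

```text
clock: 47.4
ee_pos: [0.591, -0.0194, 0.066]
tcp_rot: [-0.0, 1.0, -0.0, -0.0]
contact_force: [-2.5, -0.6, 8.8]
opening: 0.0292
```

>>> {"api": "step_arm", "payload": {"grip": 0.06, "moves": [{"linear":[0,0,0],"turn":[0,0,0]},{"linear":[0,0,0],"turn":[0,0,0]},{"linear":[0,0,0],"turn":[0,0,0]},{"linear":[0,0,0],"turn":[0,0,0]},{"linear":[0,0,-0.02],"turn":[0,0,0]},{"linear":[0,0,-0.04],"turn":[0,0,0]},{"linear":[0,0,-0.03],"turn":[0,0,0]},{"linear":[0,0,0],"turn":[0,0,0]},{"linear":[0,0,0],"turn":[0,0,0]}]}}

```text
clock: 48.3
ee_pos: [0.5913, -0.0187, 0.1558]
tcp_rot: [-0.001, 1.0, 0.0, 0.001]
contact_force: [0.1, 0.1, -0.3]
opening: 0.06
```

```bash
python3 - <<'E'
from caps import *
s=r.get_state();print(s['clock'],s['ee_pos'],s['tcp_rot'].round(4))
m,im=wrist()
for n,c in [('round',(.59,-.0185)),('jar',(.591,-.107))]:print(cap(m,im,n,c,.01))
E
```

```text
48.3 [ 0.59131246 -0.01865453  0.1558121 ] [-6.e-04  1.e+00  1.e-04  6.e-04]
round area 1432 far [ 0.5892 -0.0222] near [ 0.591  -0.0221] width 0.0308
[ 0.59009815 -0.02216099]
jar area 2392 far [ 0.5906 -0.1066] near [ 0.5939 -0.11  ] width 0.0566
[ 0.59223623 -0.10831941]
```

>>> {"api": "step_arm", "payload": {"moves": [{"linear":[0.007,0.03,0],"turn":[0,0,0]},{"linear":[0.0073,0.034,0],"turn":[0,0,0]},{"linear":[0.0073,0.034,0],"turn":[0,0,0]},{"linear":[0.0073,0.034,0],"turn":[0,0,0]},{"linear":[0.0073,0.034,0],"turn":[0,0,0]},{"linear":[0.0073,0.034,0],"turn":[0,0,0]},{"linear":[0.0073,0.034,0],"turn":[0,0,0]},{"linear":[0.0073,0.034,0],"turn":[0,0,0]},{"linear":[0.0073,0.034,0],"turn":[0,0,0]},{"linear":[0.0076,0.025,0],"turn":[0,0,0]}]}}

```text
clock: 49.35
ee_pos: [0.5157, 0.3104, 0.1536]
tcp_rot: [-0.002, 1.0, -0.0, -0.001]
contact_force: [-0.4, 0.4, 0.9]
opening: 0.0597
```

>>> {"api": "step_arm", "payload": {"moves": [{"linear":[0,0,0],"turn":[0,0,0]},{"linear":[0,0,0],"turn":[0,0,0]},{"linear":[0,0,0],"turn":[0,0,0]}]}}

```text
clock: 49.65
ee_pos: [0.5178, 0.3062, 0.1545]
tcp_rot: [0.0, 1.0, -0.001, -0.0]
contact_force: [-0.8, -0.0, -0.3]
opening: 0.0597
```

>>> {"api": "step_arm", "payload": {"moves": [{"linear":[0,0.001,0.02],"turn":[0,0,0]},{"linear":[0,0,0.03],"turn":[0,0,0]},{"linear":[0,0,0.03],"turn":[0,0,0]},{"linear":[0,0,0.018],"turn":[0,0,0]},{"linear":[0,0,0.008],"turn":[0,0,0]},{"linear":[0,0,0.004],"turn":[0,0,0]},{"linear":[0,0,0],"turn":[0,0,0]},{"linear":[0,0,0],"turn":[0,0,0]}]}}

```text
clock: 50.45
ee_pos: [0.5185, 0.3094, 0.0464]
tcp_rot: [-0.0, 1.0, 0.0, 0.001]
contact_force: [-0.1, 0.0, 0.4]
opening: 0.0604
```

>>> {"api": "step_arm", "payload": {"grip": 0.015, "squeeze": 30, "moves": [{"linear":[0,0,0],"turn":[0,0,0]},{"linear":[0,0,0],"turn":[0,0,0]},{"linear":[0,0,0],"turn":[0,0,0]},{"linear":[0,0,0],"turn":[0,0,0]},{"linear":[0,0,0],"turn":[0,0,0]},{"linear":[0,0,0],"turn":[0,0,0]}]}}

```text
clock: 51.05
ee_pos: [0.5181, 0.3093, 0.0462]
tcp_rot: [-0.001, 1.0, 0.0, 0.001]
contact_force: [-1.2, -1.1, 6.6]
opening: 0.0308
```

>>> {"api": "step_arm", "payload": {"moves": [{"linear":[0,0,-0.02],"turn":[0,0,0]},{"linear":[0,0,-0.03],"turn":[0,0,0]},{"linear":[0,0,-0.03],"turn":[0,0,0]},{"linear":[-0.006,-0.02,0],"turn":[0,0,0]},{"linear":[-0.01,-0.033,0],"turn":[0,0,0]},{"linear":[-0.01,-0.033,0],"turn":[0,0,0]},{"linear":[-0.01,-0.033,0],"turn":[0,0,0]},{"linear":[-0.01,-0.033,0],"turn":[0,0,0]},{"linear":[-0.01,-0.033,0],"turn":[0,0,0]},{"linear":[-0.01,-0.033,0],"turn":[0,0,0]}]}}

```text
clock: 52.05
ee_pos: [0.5837, 0.09, 0.1251]
tcp_rot: [-0.001, 1.0, -0.0, -0.0]
contact_force: [1.2, 0.5, -1.5]
opening: 0.0312
```

>>> {"api": "step_arm", "payload": {"moves": [{"linear":[-0.0055,-0.02,0],"turn":[0,0,0]},{"linear":[0,0,0],"turn":[0,0,0]},{"linear":[0,0,0.02],"turn":[0,0,0]},{"linear":[0,0,0.025],"turn":[0,0,0]},{"linear":[0,0,0],"turn":[0,0,0]},{"linear":[0,0,0],"turn":[0,0,0]},{"linear":[0,0,0],"turn":[0,0,0]}]}}

```text
clock: 52.75
ee_pos: [0.5902, 0.0718, 0.0815]
tcp_rot: [-0.001, 1.0, 0.0, 0.001]
contact_force: [0.6, -0.6, -1.6]
opening: 0.031
```

>>> {"api": "step_arm", "payload": {"moves": [{"linear":[0,-0.001,0.013],"turn":[0,0,0]},{"linear":[0,0,0.009],"turn":[0,0,0]},{"linear":[0,0,0.005],"turn":[0,0,0]},{"linear":[0,0,0.0015],"turn":[0,0,0]},{"linear":[0,0,0],"turn":[0,0,0]},{"linear":[0,0,0],"turn":[0,0,0]},{"linear":[0,0,0],"turn":[0,0,0]}]}}

```text
clock: 53.45
ee_pos: [0.5895, 0.0695, 0.0531]
tcp_rot: [-0.0, 1.0, -0.0, -0.0]
contact_force: [-6.0, -2.3, 13.3]
opening: 0.0306
```

>>> {"api": "step_arm", "payload": {"grip": 0.065, "moves": [{"linear":[0,0,0],"turn":[0,0,0]},{"linear":[0,0,0],"turn":[0,0,0]},{"linear":[0,0,0],"turn":[0,0,0]},{"linear":[0,0,0],"turn":[0,0,0]},{"linear":[0,0,-0.02],"turn":[0,0,0]},{"linear":[0,0,-0.04],"turn":[0,0,0]},{"linear":[0,0,-0.05],"turn":[0,0,0]},{"linear":[0.03,0.02,-0.03],"turn":[0,0,0]},{"linear":[0.03,0.04,-0.02],"turn":[0,0,0]},{"linear":[0.03,0.04,0],"turn":[0,0,0]}]}}

```text
clock: 54.45
ee_pos: [0.5028, 0.1681, 0.2135]
tcp_rot: [0.001, 1.0, 0.001, 0.003]
contact_force: [1.0, 2.0, -0.7]
opening: 0.065
```

>>> {"api": "step_arm", "payload": {"moves": [{"linear":[0.03,0.04,0],"turn":[0,0,0]},{"linear":[0,0.04,0],"turn":[0,0,0]},{"linear":[0,0.04,0],"turn":[0,0,0]},{"linear":[0,0.03,0],"turn":[0,0,0]},{"linear":[0,0,0],"turn":[0,0,0]},{"linear":[0,0,0],"turn":[0,0,0]},{"linear":[0,0,0],"turn":[0,0,0]}]}}

```text
clock: 55.15
ee_pos: [0.4716, 0.3157, 0.2103]
tcp_rot: [0.0, 1.0, -0.001, -0.0]
contact_force: [0.0, -0.6, -0.9]
opening: 0.0651
```

```bash
python3 - <<'E'
from caps import *
s=r.get_state();print(s['clock'],s['ee_pos'])
t=r.snapshot('top');a=r.snapshot('side')
for f,m in [(t,r.camera_model('top')),(a,r.camera_model('side'))]:
  for n,c in [('square',(.588,.071)),('round',(.588,-.017)),('jar',(.588,-.104))]:print(cap(m,f,n,c,.01))
cv2.imwrite('pics/c12.png',np.hstack([cv2.resize(t[130:290,110:420],(465,320)),cv2.resize(a[90:384,90:400],(335,320))])[:,:,::-1])
E
```

```text
55.15 [0.47155298 0.31574761 0.21025518]
square area 129 far [0.5945 0.0716] near [0.5907 0.0707] width 0.0281
[0.59259713 0.07113201]
round area 107 far [ 0.5899 -0.0196] near [ 0.5928 -0.0199] width 0.0257
[ 0.59137715 -0.01976146]
jar area 351 far [ 0.5973 -0.1074] near [ 0.593  -0.1054] width 0.0563
[ 0.59515649 -0.10639989]
square area 161 far [0.5906 0.0677] near [0.5952 0.0737] width 0.0278
[0.59289255 0.07069157]
round area 221 far [ 0.5875 -0.0159] near [ 0.5893 -0.0138] width 0.0407
[ 0.58842565 -0.01484827]
jar area 481 far [ 0.5919 -0.1058] near [ 0.5945 -0.1032] width 0.0652
[ 0.5932075  -0.10447186]
```

View pics/c12.png

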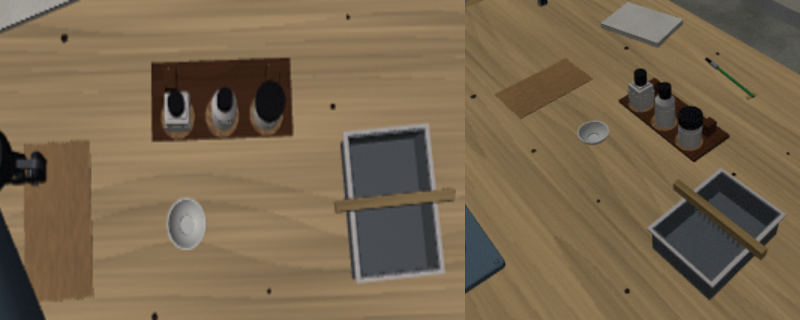

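The final views agree with the starting pictures to within about 3 mm for every container (same camera, same estimator). The comb lies across the middle of the tub, the dish hasn't moved and the arm is clear, so I'll hand in the job.

```bash
python3 -c "
from plant import r
print(r.close_job())"
```

```text
the job is handed in; nothing more can be done
None
```

The comb lies across the middle of the tub. The two bottles and the jar are back upright on the stand, and the job was handed in at about 55 s of the 131 s; it reports no verdict.

**What I did:** I moved the square bottle, round bottle and jar onto the mat one by one. Then I lifted the comb off its saddles and laid it pins down on the tub's long rims. Last, I put the jar, round bottle and square bottle back in their places.

**Last checks:**
- **Containers:** all three are upright and released. The fixed cameras put each about 0.5–3 mm from its starting place, against 15 mm allowed. A closer wrist view put the round bottle about 3.5 mm off.
- **Comb:** it was about 1–3 mm from the tub's middle, parallel to the short sides and level by eye. I measured this just after laying it down; the final picture shows no change.
- **Dish and arm:** the dish looks unmoved by eye in the final picture, and the arm is clear of everything.

**What failed or disagreed:**
- **Missed first grasp:** the first close on the square bottle closed on nothing and disturbed nothing. The pictures showed the fingertips about 33–35 mm further back than the reported TCP, which disagrees with the stated tool frame. I used that offset for all later grasps.
- **Firm set-down:** the square bottle's final set-down was slightly firm, at about 13 N.

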